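Free a cast weight from its mould and hang it on the side hook

TASK

Push the keeper lever on the graphite mould well aside and leave it open, then lift the lead weight out of the mould cavity and hang it by its steel eye on the hook of the stand: bring it in sideways over the upturned tip, lower it so that the eye sits in the throat of the hook, and let go so that it hangs still. Do not shift the crucible or the two finished sinkers.

Things in the scene. Friction and masses are not known exactly. Their poses are not given: they have to be found in the camera images.
- mould: Dark graphite mould block, 110 x 110 x 50 mm, fixed to the table on a thin steel foot (150 mm along its x, 60 mm along its y, 8 mm high); origin at the centre of its underside, z up. A round open cavity of 52 mm diameter and 28 mm depth lies at the centre of its top. It stands on the left or on the right side, turned up to 0.4 rad.
- keeper (a joint): Swing angle (rad) of the keeper lever on the mould's top, 0 closed to 1.5 open. At angle q the bar points along (-sin q, -cos q) in the mould's x, y: closed it lies along -y over the weight's shoulder and blocks it; its free end opens towards -x. About 0.6 N at the peg moves it; it stays where left. From 0.5 rad the weight is free; it counts as aside from 0.6 rad.
- keeper_pivot (a point): Point on the keeper's vertical pivot axis, at (-20, +45) mm in the mould's x, y, 67 mm above the table. Its hub has 20 mm diameter and ends 73 mm above the table. The keeper is a flat steel bar 10 mm wide, 8 mm thick, 59 to 67 mm above the table.
- keeper_peg (a point): Middle of the upright red peg at the keeper's free end, 105 mm from the pivot; the peg has 14 mm diameter and reaches from 59 to 99 mm above the table, standing just outside the mould block; push it on its side.
- weight: Cast lead weight, about 0.5 kg, 131 mm tall, upright in the cavity (underside there 22 mm above the table): bell body 48 mm wide, 45 mm tall, then an upright closed eye of 8 mm bar, then a brass stub to hold it by. Origin: centre of its underside, z up. The eye lies in the y-z plane, so the hook passes through along x (either way). Eye opening 36 mm wide, 42 mm high (45 to 87 mm above the origin).
- weight_eye (a point): Middle of the underside of the eye's top bar, 87 mm above the weight's origin; this is what rests on the hook.
- weight_stub (a point): Centre of the square brass stub on top of the eye, 14 x 14 mm and 28 mm tall, sides along the weight's x and y; 117 mm above the weight's origin. Between the eye's bar and the stub is a 10 mm thick round neck, 8 mm long.
- stand: Hook stand fixed to the table: steel foot 120 x 90 x 10 mm, upright aluminium post of 18 mm diameter at the origin (205 mm high), and a hook of 8 mm round bar that leaves the post's top along the stand's -x. Origin at the table under the post, z up; it stands on the side where the mould is not, turned up to 0.7 rad. Nothing is above the hook.
- hook_throat (a point): Middle of the throat, on top of the bar, 62 mm from the post axis along the stand's -x, 194 mm above the table. The throat's floor is 25 mm long; the upturned tip is 25 mm farther out (-x) and rises 12 mm above this point, the bar towards the post 10 mm. The eye goes over the tip moving along the stand's +x, with the weight's x along the stand's x.
- crucible: White ceramic crucible, 68 mm diameter, 70 mm tall, empty and loose; origin at the centre of its underside. Leave it alone.
- sinker_a: Finished bell sinker, polished lead, 46 mm diameter, 46 mm tall, without eye, loose; origin at the centre of its underside. Leave it alone.
- sinker_b: A second one like it. Leave it alone.
There are look-alikes about, which are no part of the job. There is more than one size of the weight; the one meant has the size given above. Leave any brown or yellow look-alike of the mould alone.

How it is judged:
On the way, in this order (a step that is already met when the one before it is completed fails the run):
1. the keeper is swung aside while the weight is still in the mould (value of joint keeper above 0.6 rad and z of weight in the frame of mould below 0.04 m), for 0.1 s.
2. the weight is lifted clear of the mould (z of weight in the frame of mould above 0.055 m), for 0.1 s.
At the end, for the whole second after the job is handed in: Weight hangs by its eye in the hook's throat: within 18 mm along and 13 mm across of its middle, -4 to +6 mm in height, upright within 0.25 rad, carried by the stand, at rest (below 0.05 m/s, 0.6 rad/s); keeper still open beyond 0.6 rad (value of joint keeper above 0.6 rad and x of weight_eye in the frame of hook_throat between -0.018 and 0.018 m and y of weight_eye in the frame of hook_throat between -0.013 and 0.013 m and z of weight_eye in the frame of hook_throat between -0.004 and 0.006 m and contact force between weight and stand above 2 N and angle between weight's own z axis and vertical below 0.25 rad and linear speed of weight below 0.05 m/s and angular speed of weight below 0.6 rad/s); the robot touches nothing.
It fails at once if crucible or a sinker shifted by more than 25 mm, or the crucible tipped (distance of any of crucible, sinker_a, sinker_b from where it was at the start of the episode above 0.025 m or angle between crucible's own z axis and vertical above 0.4 rad).
It also fails if it takes over 64 s, if anything falls off the work surface, if the arm or the gripper's body presses on something with over 40 N, if the wrist force passes 120 N, or if a joint passes its speed limit or range.

ROBOT

A 7-joint arm with a two-finger parallel gripper is mounted at the origin on the work surface. World frame = base frame: x ahead of the robot, y to its left, z up, the work surface at z = 0. Lengths are in m, angles in rad, forces in N, time in s.
With the tool pointing down it reaches from about 0.425 to 0.8 m from the base axis. Payload 8.3 kg.
Tool frame: the origin (TCP) lies at the very end of the fingers, on their centre line; the grasp point (between the pads) lies env.grip_point_offset behind it (env.grip_point_offset is the distance from the TCP to the grasp point, in m); z points along the fingers, y is the direction in which the jaws open and shut (so a half turn about z gives the same grasp; the last joint's range is limited). The gripper opens to 85 mm and grips with 20 to 120 N. Pads are 22 mm wide; open, the fingers measure 114 mm over their backs; the gripper's body (76 mm by 85 mm) begins 54 mm behind the grasp point. The pads swing forward as they close: fully open they stand 13 mm farther back than shut.
Start: joints at [1.211, 0.383, 0.016, 1.37, -0.006, 1.388, -0.046], TCP at [0.183, -0.598, 0.201] pointing down, gripper open.
Joint ranges: [-2.95, 2.95], [-0.25, 2.06], [-1.52, 1.56], [0.18, 2.33], [-1.44, 4.58], [0.02, 2.06], [-3.01, 3.01]. Speed limits (rad/s): [2.39, 2.39, 3.01, 3.01, 3.14, 3.14, 3.14].

INTERFACE

Orientations are given as a rotation vector (axis times angle).
In Python, from plant import env gives the robot as it stands.
- The arm moves only by the tool arm_command, never from a script. Its argument "moves" is a list that holds one entry, the list of rows, each a list of 5 numbers: the finger opening in mm, from 0 to 85.4, then the shift along the tool's x, y, z in units of 25 mm (1.0 is 25 mm), then the turn about the tool's z in units of 6 degrees (1.0 is 6 degrees). In form: [[[claw, dx, dy, dz, yaw], ...]]. A call has 1 to 10 rows; each row is the pose to reach, as a shift and turn from the pose measured when the call began, along the tool's axes at that moment; what a row does not reach only later rows make up. A row lasts 1/12 s, in which the tool goes at most 41.7 mm and 7.16 degrees, less where a joint would pass 70% of its speed; a pose out of reach is approached as far as the arm can. A call with a gripper value outside its range is refused whole. The fingers move at their own pace and stop on an object; "newtons" is the grip in N (left out, the last holds). Time passes only in rows, so rows that repeat a pose let the fingers close. It gives the time, the measured TCP pose, the force and the opening at its end, in the units of the state.
- env.state(): the state, without advancing time (a new reading comes with each control period).
- env.read_camera(name): name is "scene" or "top" or "wrist"; returns the picture (480x640x3 uint8, red, green, blue); there is no depth.
- env.camera_model(name): a dict with "vfov" (degrees; the focal length in pixels is half the picture's height over the tangent of half this angle, whatever the lens; pixels are square), "cx", "cy" (the principal point, pixels), "origin" and "orientation" of the camera in the world. Camera axes: x right, y down, z forward; pixel columns grow to the right and rows downward; lengths in m; the calibration is good to about 2 mm. The wrist camera is an equidistant fisheye: a pixel r from the principal point sees the ray r / f radians off the axis. A picture is of the moment at which its call begins: read the wrist's pose just before it. camera_model takes no time and is no camera call; for the wrist camera it gives the pose at the moment of the call.
- env.job_done(): hands the job in, once; it reports no verdict.
The state is a dict: "time": time; "joints": joint angles; "joint_velocities": joint speeds; "tau": joint torques, N m; "tcp_pos": TCP position; "tcp_rot": TCP orientation; "ft_force": force on the tool from outside, world axes, zero at the start; "torque": the same for the moment, N m; "gripper_width": finger opening in m.
Only numpy, scipy, OpenCV 4.12 (cv2) and the standard library are available. Lean on these libraries where they do the work, as an engineer would, in place of code of your own. Each camera call takes 0.05 s, during which the arm holds its last target.

## Working session

There is one attempt and no reset: what is moved stays moved. The work goes in short steps, Python scripts to look and compute and a tool call to move; the robot and the scene stay as the last step left them, time stands still between calls to the robot, and variables do not carry over. Pictures are saved under pics/ and viewed, and the job is handed in when it is done.

Besides the shell and the picture viewer there is one more tool, called after "Call:" by a JSON object that holds its "op" and its "data". arm_command: Moves the arm, as the interface text tells. Its arguments: {"type":"object","properties":{"moves":{"type":"array"},"newtons":{"type":"number"}},"required":["moves"]}

```bash
ls; mkdir -p pics; python3 - <<'E'
from plant import env
import cv2
s=env.state()
print({k:s[k] for k in s})
print(env.grip_point_offset)
for n in ["scene","top","wrist"]:
    print(n,env.camera_model(n))
    cv2.imwrite(f"pics/{n}0.png",env.read_camera(n)[:,:,::-1])
E
```

```text
pics
{'time': 0.0, 'joints': array([ 1.21109475,  0.38424169,  0.01639614,  1.37117644, -0.00628798,
        1.38818684, -0.04651062]), 'joint_velocities': array([ 0.00045092, -0.00041677,  0.00111909, -0.00024022,  0.0015146 ,
       -0.00061771,  0.00197411]), 'tau': array([-1.33355315e-03, -6.27614164e+01,  8.43438897e-01, -3.71818721e+01,
        1.63965794e-02,  1.43171384e-02, -5.84524216e-07]), 'tcp_pos': array([ 0.18263964, -0.59712662,  0.20016681]), 'tcp_rot': array([-3.10514419e+00, -4.64273613e-01,  5.42367841e-04]), 'ft_force': array([ 0.21804675, -0.3513282 , -0.10325796]), 'torque': array([-3.91588691e-04, -1.14081109e-03, -3.02780286e-05]), 'gripper_width': 0.08504575107926292}
0.0187
scene {'vfov': 44.61005702004225, 'cx': 318.8366584635242, 'cy': 239.46728777366135, 'origin': array([ 1.42529679, -0.43710347,  0.75515313]), 'orientation': array([-1.85551173, -1.25604008,  0.6473302 ])}
top {'vfov': 42.85751463835239, 'cx': 319.0229219569743, 'cy': 244.9134037695287, 'origin': array([ 0.30565818, -0.06388655,  1.40622229]), 'orientation': array([-2.12091257,  2.12639452, -0.2055545 ])}
wrist {'vfov': 65.70646984690485, 'cx': 318.6287887355574, 'cy': 231.8077315220851, 'origin': array([ 0.26356342, -0.57245451,  0.37329592]), 'orientation': array([ 2.29996514, -1.69975282, -0.28891732])}
```

View pics/scene0.png

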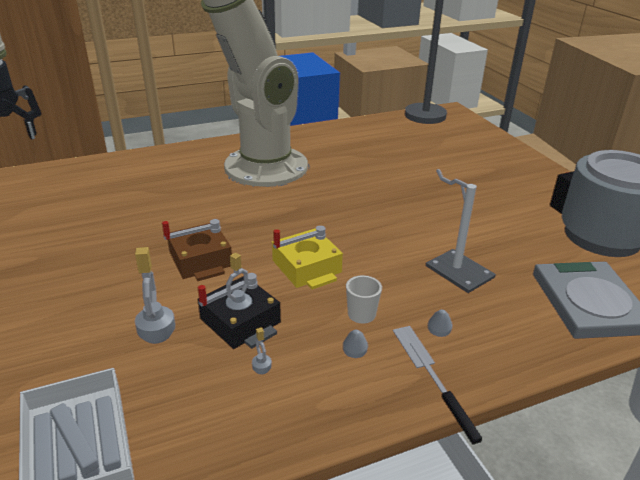

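View pics/top0.png

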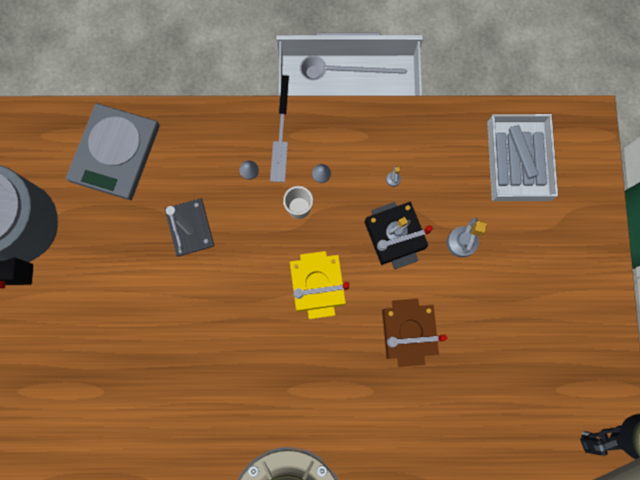

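View pics/wrist0.png

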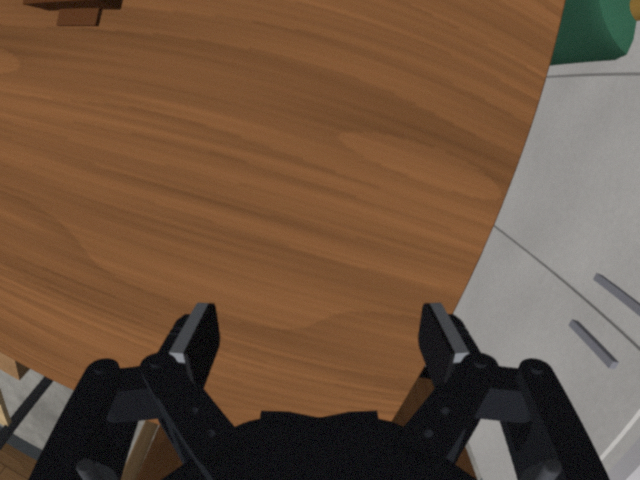

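```bash
cat > h.py <<'E'
import numpy as np,cv2
from scipy.spatial.transform import Rotation as R
def ray(m,u,v,fish=False):
    f=240/np.tan(np.radians(m["vfov"])/2)
    x,y=(u-m["cx"]),(v-m["cy"])
    if fish:
        r=np.hypot(x,y);t=r/f
        d=np.array([np.sin(t)*x/r,np.sin(t)*y/r,np.cos(t)])
    else: d=np.array([x/f,y/f,1.])
    d=R.from_rotvec(m["orientation"]).apply(d)
    return np.array(m["origin"]),d/np.linalg.norm(d)
def onz(m,u,v,z,fish=False):
    o,d=ray(m,u,v,fish); return o+d*(z-o[2])/d[2]
def tri(rs):
    A=np.zeros((3,3));b=np.zeros(3)
    for o,d in rs:
        P=np.eye(3)-np.outer(d,d);A+=P;b+=P@o
    p=np.linalg.solve(A,b)
    return p,[np.linalg.norm((np.eye(3)-np.outer(d,d))@(p-o)) for o,d in rs]
def proj(m,p,fish=False):
    f=240/np.tan(np.radians(m["vfov"])/2)
    c=R.from_rotvec(m["orientation"]).inv().apply(np.array(p)-m["origin"])
    if fish:
        r=np.hypot(c[0],c[1]);t=np.arctan2(r,c[2]);return m["cx"]+f*t*c[0]/r,m["cy"]+f*t*c[1]/r
    return m["cx"]+f*c[0]/c[2],m["cy"]+f*c[1]/c[2]
E
python3 - <<'E'
import cv2,numpy as np
t=cv2.imread("pics/top0.png");s=cv2.imread("pics/scene0.png")
def c(i,x,y,w,h,k): return cv2.resize(i[y:y+h,x:x+w],None,fx=k,fy=k,interpolation=cv2.INTER_CUBIC)
a=c(t,350,190,100,75,4);b=c(s,180,240,100,75,4);d=c(t,150,190,100,75,4);e=c(s,410,160,100,150,2)
e=cv2.copyMakeBorder(e,0,0,100,100,0)
cv2.imwrite("pics/crop0.png",np.vstack([np.hstack([a,b]),np.hstack([d,e])]))
E
```

```text
(no output)
```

View pics/crop0.png

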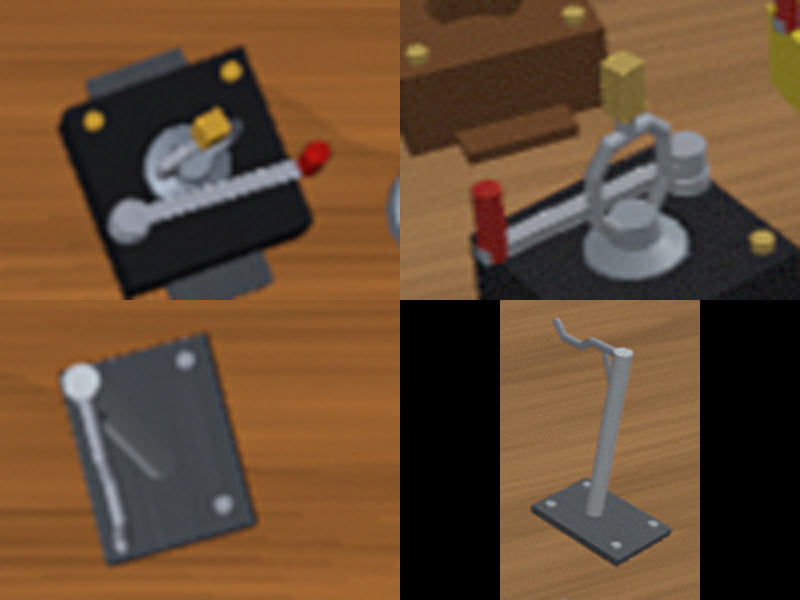

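```bash
python3 - <<'E'
import cv2,numpy as np
from plant import env
from h import *
T=env.camera_model("top");S=env.camera_model("scene")
t=cv2.imread("pics/top0.png");s=cv2.imread("pics/scene0.png")
def cents(img,box,lo,hi):
    x,y,w,h=box
    m=cv2.inRange(cv2.cvtColor(img[y:y+h,x:x+w],cv2.COLOR_BGR2HSV),lo,hi)
    n,l,st,c=cv2.connectedComponentsWithStats(m)
    return [(st[i].tolist(),(c[i]+[x,y]).round(2).tolist()) for i in range(1,n) if st[i][4]>6]
print("yel top",cents(t,(355,190,90,75),(15,120,100),(32,255,255)))
print("red top",cents(t,(355,190,90,75),(0,200,80),(3,255,255)))
print("red scene",cents(s,(190,275,40,40),(0,200,80),(4,255,255)))
print("yel scene",cents(s,(180,240,100,110),(18,100,80),(32,255,255)))
# black block
m=cv2.inRange(t[190:275,350:445],(0,0,0),(45,45,45))
m=cv2.morphologyEx(m,cv2.MORPH_CLOSE,np.ones((3,3)))
c=max(cv2.findContours(m,0,2)[0],key=cv2.contourArea)+[350,190]
b=cv2.boxPoints(cv2.minAreaRect(c));print(b)
P=np.array([onz(T,*p,.05)[:2] for p in b]);print(P.round(4),P.mean(0),[np.linalg.norm(P[i]-P[i-1]) for i in range(4)])
hub=(382.3,245);print("hub",onz(T,*hub,.073))
print("stubtop",onz(T,402.5,221.5,.153))
print("postT",onz(T,170.2,210.8,.205),tri([ray(T,170.2,210.8),ray(S,471.5,186)]))
print("tip",onz(T,180.3,251.8,.206),tri([ray(T,180.3,251.8),ray(S,439,171)]))
for n,u,v in [("c1",165.5,207.5),("c2",201.8,199),("c3",213.5,245.5),("c4",177.3,255.5)]: print(n,onz(T,u,v,.01))
for n,u,v,r in [("cruc",298,201,.07),("sa",249,170,.03),("sb",321,173,.03),("big",480,227,.2),("small",397,170,.08)]: print(n,onz(T,u,v,r))
E
```

```text
yel top [([50, 15, 6, 5, 21], [407.38, 207.24]), ([43, 27, 10, 10, 64], [402.22, 221.39]), ([16, 28, 5, 5, 20], [372.95, 219.9])]
red top [([70, 36, 7, 8, 39], [427.97, 229.05])]
red scene [([11, 14, 5, 9, 15], [203.0, 292.67]), ([10, 22, 2, 5, 7], [200.57, 298.71]), ([13, 27, 3, 4, 7], [204.29, 303.29])]
yel scene [([40, 1, 6, 6, 25], [222.92, 243.28]), ([91, 1, 9, 28, 152], [275.52, 255.0]), ([1, 11, 6, 6, 26], [183.81, 253.19]), ([50, 13, 12, 18, 171], [235.19, 261.03]), ([87, 57, 7, 7, 35], [270.29, 299.83]), ([50, 77, 7, 7, 40], [232.95, 319.98]), ([76, 87, 8, 14, 83], [259.66, 333.29])]
[[363.22165 218.37633]
 [410.32986 200.25777]
 [428.2938  246.96394]
 [381.18558 265.08252]]
[[ 0.6269 -0.17  ]
 [ 0.6693 -0.2787]
 [ 0.5604 -0.3159]
 [ 0.5192 -0.2086]] [ 0.59396522 -0.24331514] [np.float64(0.11442564879639013), np.float64(0.11665710754868326), np.float64(0.11516601278731901), np.float64(0.11494360125410484)]
hub [ 0.56070617 -0.2096091   0.073     ]
stubtop [ 0.59562624 -0.24449044  0.153     ]
postT [0.60676142 0.23185491 0.205     ] (array([0.60725506, 0.23245719, 0.20371086]), [np.float64(0.0003144669106736579), np.float64(0.00031446691067356407)])
tip [0.52237657 0.20789411 0.206     ] (array([0.52387852, 0.21004357, 0.20015051]), [np.float64(0.0009017870852927539), np.float64(0.0009017870852928219)])
c1 [0.6636473  0.29124399 0.01      ]
c2 [0.68411799 0.20666521 0.01      ]
c3 [0.57246137 0.17580213 0.01      ]
c4 [0.54907856 0.25887117 0.01      ]
cruc [ 0.66276119 -0.02197388  0.07      ]
sa [0.74875683 0.09447577 0.03      ]
sb [ 0.7411156  -0.07439261  0.03      ]
big [ 0.57301405 -0.39414234  0.2       ]
small [ 0.73204863 -0.24598101  0.08      ]
```

```bash
python3 - <<'E'
import numpy as np
from plant import env
from h import *
T=env.camera_model("top");S=env.camera_model("scene")
print("bigstub",tri([ray(T,481,226.5),ray(S,143,250)]))
print("bigbody",onz(T,463,241,.04),onz(T,449,241,.03),onz(T,478,241,.03))
print("pegtop",onz(T,428.5,228.5,.099))
st=env.state();M=R.from_rotvec(st["tcp_rot"]).as_matrix();print(M.round(3))
W=env.camera_model("wrist");print("cam in tool",M.T@(W["origin"]-st["tcp_pos"]),(M.T@R.from_rotvec(W["orientation"]).as_matrix()).round(3))
E
```

```text
bigstub (array([ 0.57676658, -0.39782558,  0.1887238 ]), [np.float64(0.0014768637567997185), np.float64(0.001476863756799709)])
bigbody [ 0.575887   -0.39744657  0.04      ] [ 0.57793684 -0.36771774  0.03      ] [ 0.57778787 -0.4343618   0.03      ]
pegtop [ 0.59228147 -0.30877018  0.099     ]
[[ 0.956  0.292 -0.   ]
 [ 0.292 -0.956  0.001]
 [-0.    -0.002 -1.   ]]
cam in tool [ 0.0845908  -0.00028222 -0.17302874] [[ 0.001 -0.945 -0.328]
 [ 1.     0.001  0.   ]
 [ 0.    -0.328  0.945]]
```

Call:
{"op": "arm_command", "data": {"moves": [[[0, 0, 0, -3.2, 0], [0, 3, -1.5, -3.2, 0], [0, 5, -2.5, -3.2, 0], [0, 7, -3.5, -3.2, 0], [0, 9, -4.5, -3.2, 0], [0, 11, -5.5, -3.2, 0], [0, 13, -6.5, -3.2, 0], [0, 15.7, -8, -3.2, 0], [0, 15.7, -8, -3.2, 0], [0, 15.7, -8, -3.2, 0]]], "newtons": 40}}

```text
time: 0.98
tcp_pos: [0.4504, -0.339, 0.2796]
tcp_rot: [-3.106, -0.464, 0.001]
ft_force: [1.3, -0.5, 0.2]
gripper_width: 0.0001
```

Call:
{"op": "arm_command", "data": {"moves": [[[0, 0, 0, 0, 0], [0, 0, 0, 0, 0], [0, 0, 0, 0, 0]]]}}

```text
time: 1.23
tcp_pos: [0.4502, -0.339, 0.2793]
tcp_rot: [-3.105, -0.465, 0.002]
ft_force: [-0.6, -0.9, 0.5]
gripper_width: 0.0005
```

```bash
python3 - <<'E'
from plant import env
import cv2
s=env.state();print(s["time"],s["tcp_pos"],s["gripper_width"],abs(s["joint_velocities"]).max())
print(env.camera_model("wrist"))
cv2.imwrite("pics/wrist1.png",env.read_camera("wrist")[:,:,::-1])
E
```

```text
1.2333 [ 0.45016983 -0.33901726  0.27926536] 0.0004801000015362235 0.02821012364729213
{'vfov': 65.70646984690485, 'cx': 318.6287887355574, 'cy': 231.8077315220851, 'origin': array([ 0.53119854, -0.31419224,  0.45221607]), 'orientation': array([ 2.29976204, -1.69857992, -0.28953907])}
```

View pics/wrist1.png

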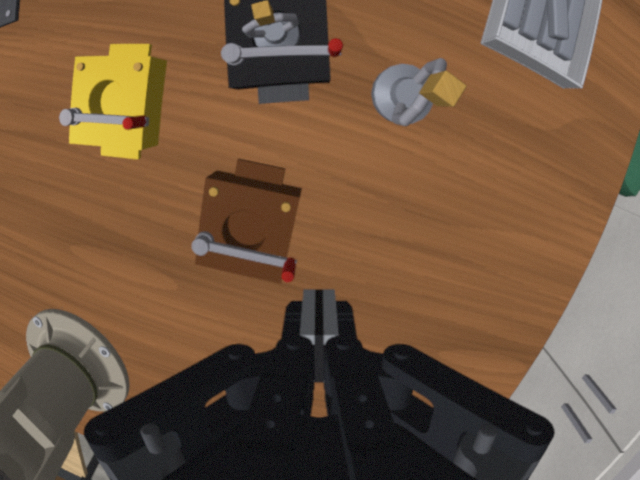

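Call:
{"op": "arm_command", "data": {"moves": [[[0, 1.6, -0.4, 0, 0], [0, 3.2, -0.8, 0, 0], [0, 4.6, -1.3, 0, 0], [0, 4.6, -1.3, 0, 0], [0, 4.6, -1.3, 0, 0], [0, 4.6, -1.3, 0, 0]]]}}

```text
time: 1.78
tcp_pos: [0.549, -0.2773, 0.2789]
tcp_rot: [-3.107, -0.458, 0.004]
ft_force: [-0.0, 0.2, 0.4]
gripper_width: 0.0
```

```bash
python3 - <<'E'
from plant import env
import cv2
s=env.state();print(s["time"],s["tcp_pos"],s["gripper_width"],abs(s["joint_velocities"]).max())
print(env.camera_model("wrist"))
cv2.imwrite("pics/wrist2.png",env.read_camera("wrist")[:,:,::-1])
E
```

```text
1.7833 [ 0.54903801 -0.27725284  0.27886073] 1.2732069261420295e-05 0.01981989668426916
{'vfov': 65.70646984690485, 'cx': 318.6287887355574, 'cy': 231.8077315220851, 'origin': array([ 0.63039212, -0.25265254,  0.4516721 ]), 'orientation': array([ 2.29492924, -1.70322056, -0.29093339])}
```

View pics/wrist2.png

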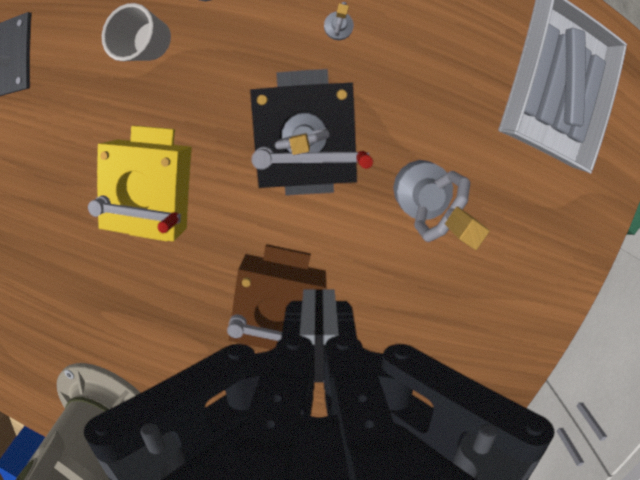

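```bash
cat > cr.py <<'E'
import cv2,sys
f,x,y,w,h,k,o=sys.argv[1:]
i=cv2.imread(f);x,y,w,h=map(int,(x,y,w,h));k=float(k)
cv2.imwrite(o,cv2.resize(i[y:y+h,x:x+w],None,fx=k,fy=k,interpolation=cv2.INTER_CUBIC))
E
python3 cr.py pics/wrist2.png 230 60 160 140 5 pics/c2.png
python3 cr.py pics/wrist2.png 230 60 160 120 5 pics/c2.png
```

```text
(no output)
```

View pics/c2.png

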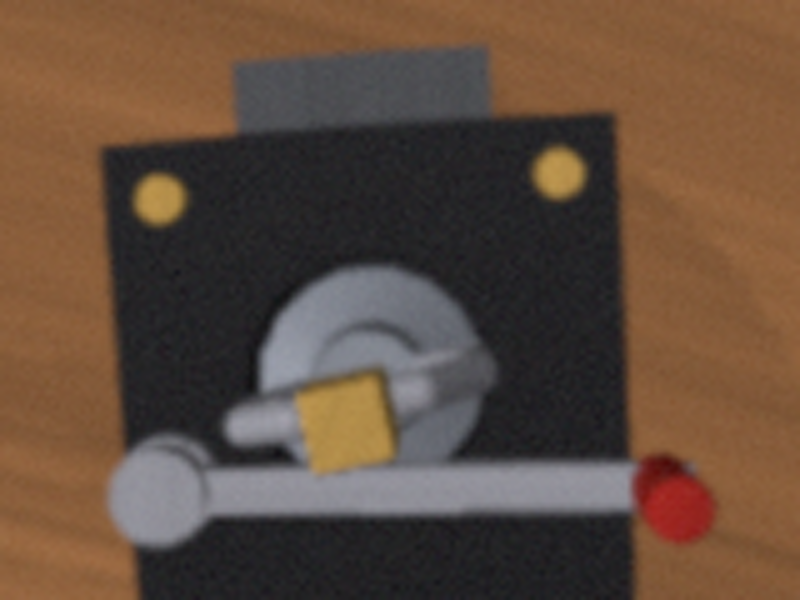

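```bash
cat > fr.py <<'E'
import sys,numpy as np
from h import *
from plant import env
def totool(p):
    st=env.state();M=R.from_rotvec(st["tcp_rot"]).as_matrix()
    return (M.T@(np.array(p)-st["tcp_pos"]))/.025
def yaw():
    st=env.state();M=R.from_rotvec(st["tcp_rot"]).as_matrix();return np.arctan2(M[1,0],M[0,0])
E
python3 - <<'E'
from fr import *
W=env.camera_model("wrist")
px=lambda a:(230+a[0]/5,60+a[1]/5)
P=[onz(W,*px(c),.153,True) for c in [(299,395),(384,372),(398,456),(320,473)]]
print(np.round(P,4),np.mean(P,0))
for i in range(4):
    d=P[i]-P[i-1];print(np.linalg.norm(d[:2]),np.degrees(np.arctan2(d[1],d[0])))
for c in [(160,200),(560,172)]: print("pin",onz(W,*px(c),.054,True))
print("peg",onz(W,*px((683,508)),.099,True)); print("hub",onz(W,*px((160,497)),.073,True))
C=[onz(W,*px(c),.05,True) for c in [(104,148),(614,114)]];print(C,np.linalg.norm(C[0]-C[1]),np.degrees(np.arctan2(*(C[0]-C[1])[[0,1]])))
print("body",onz(W,*px((370,378)),.055,True))
E1=[onz(W,*px(c),z,True) for c,z in [((240,425),.09),((480,365),.09)]];d=E1[1]-E1[0];print("eye",E1,np.degrees(np.arctan2(d[1],d[0])))
print(np.degrees(yaw()))
E
```

```text
[[ 0.5985 -0.2383  0.153 ]
 [ 0.6059 -0.2503  0.153 ]
 [ 0.5935 -0.2563  0.153 ]
 [ 0.5873 -0.245   0.153 ]] [ 0.59630573 -0.24748276  0.153     ]
0.013155389494349476 30.92495218042101
0.014113462642800844 -58.45279406979834
0.01383003868735273 -154.18641745178397
0.012888925826402102 118.85128526756081
pin [ 0.62065284 -0.1931396   0.054     ]
pin [ 0.6498643  -0.27241509  0.054     ]
peg [ 0.59335254 -0.31195333  0.099     ]
hub [ 0.56191629 -0.21234147  0.073     ]
[array([ 0.62845552, -0.17762529,  0.05      ]), array([ 0.66563257, -0.27982098,  0.05      ])] 0.10874784266417992 -19.990525904355373
body [ 0.59596512 -0.24686416  0.055     ]
eye [array([ 0.58306972, -0.22564858,  0.09      ]), array([ 0.60749936, -0.26704839,  0.09      ])] -59.45554762789768
16.71877979912701
```

```bash
python3 - <<'E'
from fr import *
c=np.array([.5955,-.2455]);th=.36
Rm=np.array([[np.cos(th),-np.sin(th)],[np.sin(th),np.cos(th)]])
def w(x,y,z): return np.r_[c+Rm@np.array([x,y])/1000,z]
print("start",w(10,-62,.28),totool(w(10,-62,.28)).round(2),totool(w(10,-62,.08)).round(2))
for q in np.arange(0,1.15,.1):
    p=np.array([-20-105*np.sin(q),45-105*np.cos(q)]);f=p-18*np.array([-np.cos(q),np.sin(q)])
    print(round(q,1),f.round(),w(*f,.08).round(3),(totool(w(*f,.08))-totool(w(10,-62,.08))).round(2))
E
```

```text
start [ 0.62669997 -0.30000286  0.28      ] [ 2.73  1.75 -0.04] [2.75 1.76 7.96]
0.0 [ -2. -60.] [ 0.615 -0.302  0.08 ] [-0.48 -0.05  0.  ]
0.1 [-13. -61.] [ 0.605 -0.307  0.08 ] [-0.9   0.03  0.  ]
0.2 [-23. -61.] [ 0.595 -0.311  0.08 ] [-1.33  0.07  0.  ]
0.3 [-34. -61.] [ 0.585 -0.314  0.08 ] [-1.75  0.06  0.  ]
0.4 [-44. -59.] [ 0.575 -0.316  0.08 ] [-2.18  0.02  0.  ]
0.5 [-55. -56.] [ 0.564 -0.317  0.08 ] [-2.59 -0.07  0.01]
0.6 [-64. -52.] [ 0.553 -0.317  0.08 ] [-3.   -0.2   0.01]
0.7 [-74. -47.] [ 0.543 -0.315  0.08 ] [-3.39 -0.37  0.01]
0.8 [-83. -41.] [ 0.532 -0.313  0.08 ] [-3.76 -0.58  0.01]
0.9 [-91. -34.] [ 0.522 -0.31   0.08 ] [-4.11 -0.83  0.01]
1.0 [-99. -27.] [ 0.513 -0.305  0.08 ] [-4.43 -1.11  0.01]
1.1 [-105.  -19.] [ 0.503 -0.3    0.08 ] [-4.72 -1.41  0.01]
```

Call:
{"op": "arm_command", "data": {"moves": [[[0, 1.4, 0.9, 0, 0], [0, 2.75, 1.76, 0, 0], [0, 2.75, 1.76, 1.5, 0], [0, 2.75, 1.76, 3, 0], [0, 2.75, 1.76, 4.5, 0], [0, 2.75, 1.76, 6, 0], [0, 2.75, 1.76, 7, 0], [0, 2.75, 1.76, 7.9, 0], [0, 2.75, 1.76, 7.9, 0], [0, 2.75, 1.76, 7.9, 0]]]}}

```text
time: 2.67
tcp_pos: [0.6247, -0.3019, 0.0808]
tcp_rot: [-3.108, -0.452, 0.008]
ft_force: [-0.0, -0.8, 0.8]
gripper_width: 0.0002
```

```bash
python3 - <<'E'
from fr import *
s=env.state();print(s["time"],s["tcp_pos"],s["ft_force"])
cv2.imwrite("pics/wrist3.png",env.read_camera("wrist")[:,:,::-1])
E
```

```text
2.6667 [ 0.62474466 -0.30194947  0.08078532] [-0.03784021 -0.76119715  0.8409197 ]
```

View pics/wrist3.png

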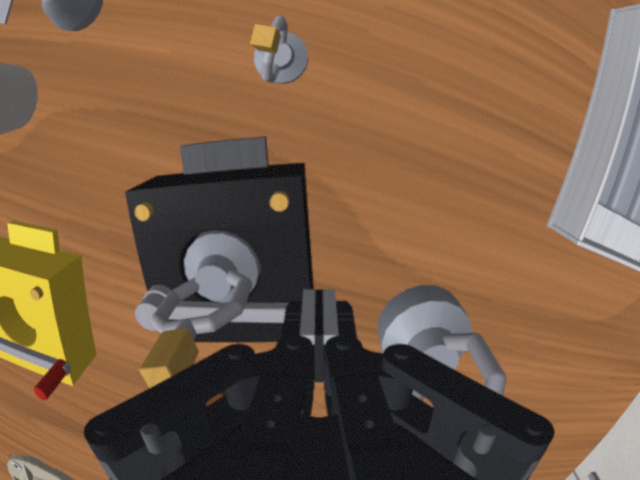

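```bash
python3 - <<'E'
from fr import *
W=env.camera_model("wrist");st=env.state();M=R.from_rotvec(st["tcp_rot"]).as_matrix()
for u,v in [(88,430),(110,412),(240,347),(145,462),(500,388),(552,430),(335,290),(350,305)]:
    o,d=ray(W,u,v,True);o=M.T@(o-st["tcp_pos"]);d=M.T@d
    print((u,v),[ (o+d*(x-o[0])/d[0]).round(3).tolist() for x in (.015,0,)])
print(M.T@(np.array([.596,-.2465,.153])-st["tcp_pos"]),M.T@(np.array([.5767,-.398,.19])-st["tcp_pos"]))
E
```

```text
(88, 430) [[0.015, -0.057, -0.122], [0.0, -0.07, -0.112]]
(110, 412) [[0.015, -0.054, -0.115], [0.0, -0.066, -0.102]]
(240, 347) [[0.015, -0.025, -0.081], [0.0, -0.03, -0.061]]
(145, 462) [[0.015, -0.039, -0.128], [-0.0, -0.047, -0.119]]
(500, 388) [[0.015, 0.05, -0.104], [0.0, 0.061, -0.089]]
(552, 430) [[0.015, 0.058, -0.123], [0.0, 0.07, -0.112]]
(335, 290) [[0.015, 0.006, -0.043], [0.0, 0.008, -0.015]]
(350, 305) [[0.015, 0.011, -0.055], [0.0, 0.014, -0.029]]
[-0.01333647 -0.06178134 -0.07012692] [-0.07514574  0.07792174 -0.1069563 ]
```

Call:
{"op": "arm_command", "data": {"moves": [[[0, -0.4, -0.2, 0, 0], [0, -0.8, -0.3, 0, 0], [0, -1.2, -0.3, 0, 0], [0, -1.6, -0.3, 0, 0], [0, -2.0, -0.3, 0, 0], [0, -2.4, -0.35, 0, 0], [0, -2.8, -0.4, 0, 0], [0, -3.2, -0.5, 0, 0], [0, -3.6, -0.7, 0, 0], [0, -3.6, -0.7, 0, 0]]]}}

```text
time: 3.55
tcp_pos: [0.5327, -0.3116, 0.0831]
tcp_rot: [3.108, 0.45, -0.005]
ft_force: [0.2, -0.5, -0.1]
gripper_width: -0.0004
```

Call:
{"op": "arm_command", "data": {"moves": [[[0, -0.2, -0.15, 0, 0], [0, -0.4, -0.3, 0, 0], [0, -0.6, -0.45, 0, 0], [0, -0.8, -0.6, 0, 0], [0, -0.9, -0.7, 0, 0], [0, -0.9, -0.7, 0, 0]]]}}

```text
time: 4.05
tcp_pos: [0.5056, -0.3008, 0.0833]
tcp_rot: [3.108, 0.451, -0.005]
ft_force: [0.0, 0.7, -0.2]
gripper_width: 0.0
```

```bash
python3 - <<'E'
from fr import *
s=env.state();print(s["time"],s["tcp_pos"],s["ft_force"])
cv2.imwrite("pics/top4.png",env.read_camera("top")[:,:,::-1])
cv2.imwrite("pics/wrist4.png",env.read_camera("wrist")[:,:,::-1])
E
python3 cr.py pics/top4.png 340 170 160 120 5 pics/c4.png
```

```text
4.05 [ 0.50555717 -0.30080568  0.08326481] [ 0.02222153  0.65538342 -0.17162332]
```

View pics/c4.png

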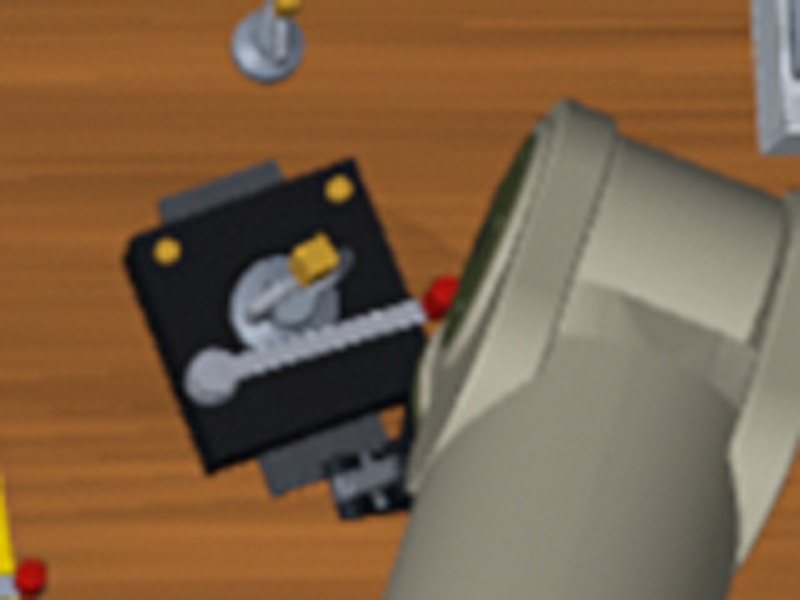

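View pics/wrist4.png

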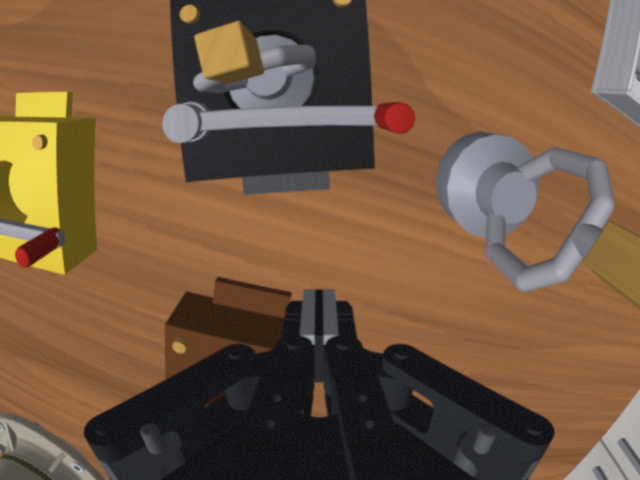

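Call:
{"op": "arm_command", "data": {"moves": [[[0, 0, 0, -1.6, 0], [0, 0, 0, -3.2, 0], [0, 0, 0, -4.7, 0], [0, 1, 0.3, -4.7, -1.1], [0, 2, 0.6, -4.7, -2.2], [0, 3, 0.9, -4.7, -3.3], [0, 4.25, 1.3, -4.7, -4.4], [0, 4.25, 1.3, -4.7, -5.5], [0, 4.25, 1.3, -4.7, -6.6], [0, 4.25, 1.3, -4.7, -7.7]]]}}

```text
time: 4.98
tcp_pos: [0.6185, -0.3015, 0.1993]
tcp_rot: [-2.676, -1.643, 0.005]
ft_force: [0.2, 0.7, 0.7]
gripper_width: 0.0001
```

Call:
{"op": "arm_command", "data": {"moves": [[[0, 0, 0, 0, -1.1], [0, 0, 0, 0, -2.2], [0, 0, 0, 0, -3.3], [0, 0, 0, 0, -4.4], [0, 0, 0, 0, -5.5], [0, 0, 0, 0, -6.6], [0, 0, 0, 0, -7.3], [0, 0, 0, 0, -7.3], [0, 0, 0, 0, -7.3]]]}}

```text
time: 5.73
tcp_pos: [0.6187, -0.3015, 0.1991]
tcp_rot: [-1.873, -2.519, 0.003]
ft_force: [0.1, 0.3, -0.3]
gripper_width: -0.0001
```

```bash
cat > push.py <<'E'
from fr import *
s=env.state();print(s["time"],s["tcp_pos"],s["ft_force"],s["joints"].round(2),np.degrees(yaw()))
th=.36;piv=np.array([.5612,-.2112])   # mean of two views
Rm=np.array([[np.cos(th),-np.sin(th)],[np.sin(th),np.cos(th)]])
for q,o in [(0,25),(0,15),(.1,15),(.2,15),(.3,15),(.4,15),(.5,15),(.6,15),(.7,15),(.8,15),(.9,15),(1,15),(1.1,15)]:
    p=105*np.array([-np.sin(q),-np.cos(q)])-o*np.array([-np.cos(q),np.sin(q)])
    w=np.r_[piv+Rm@p/1000,.083];print(q,o,w.round(3),totool(w).round(2))
E
python3 push.py
```

```text
5.7333 [ 0.61869922 -0.30153458  0.19910447] [ 0.13920076  0.25029755 -0.33372403] [ 0.72  0.58 -0.52  1.14  0.28  1.49  0.53] 106.72652615568315
0 25 [ 0.622 -0.301  0.083] [-0.01  0.14  4.64]
0 15 [ 0.612 -0.304  0.083] [-0.03 -0.26  4.64]
0.1 15 [ 0.603 -0.309  0.083] [-0.1  -0.68  4.65]
0.2 15 [ 0.593 -0.312  0.083] [-0.13 -1.11  4.65]
0.3 15 [ 0.582 -0.315  0.083] [-0.11 -1.53  4.65]
0.4 15 [ 0.572 -0.317  0.083] [-0.05 -1.95  4.65]
0.5 15 [ 0.561 -0.317  0.083] [ 0.05 -2.36  4.65]
0.6 15 [ 0.551 -0.317  0.083] [ 0.19 -2.76  4.65]
0.7 15 [ 0.54  -0.315  0.083] [ 0.37 -3.14  4.65]
0.8 15 [ 0.53  -0.313  0.083] [ 0.59 -3.51  4.66]
0.9 15 [ 0.52  -0.309  0.083] [ 0.84 -3.85  4.66]
1 15 [ 0.511 -0.304  0.083] [ 1.13 -4.16  4.66]
1.1 15 [ 0.501 -0.299  0.083] [ 1.45 -4.44  4.66]
```

Call:
{"op": "arm_command", "data": {"moves": [[[0, 0, 0.1, 1.5, 0], [0, 0, 0.1, 3, 0], [0, 0, 0.1, 4.2, 0], [0, 0, 0.1, 4.75, 0], [0, 0, 0.1, 4.75, 0], [0, -0.05, -0.3, 4.75, 0], [0, -0.1, -0.7, 4.75, 0], [0, -0.1, -1.1, 4.75, 0], [0, -0.1, -1.5, 4.75, 0], [0, -0.1, -1.5, 4.75, 0]]]}}

```text
time: 6.57
tcp_pos: [0.5811, -0.3175, 0.0822]
tcp_rot: [-1.879, -2.517, 0.006]
ft_force: [1.0, -0.1, -0.0]
gripper_width: -0.0
```

```bash
python3 - <<'E'
from fr import *
s=env.state();print(s["time"],s["tcp_pos"],s["ft_force"])
cv2.imwrite("pics/wrist5.png",env.read_camera("wrist")[:,:,::-1])
E
python3 push.py
```

```text
6.5667 [ 0.58113587 -0.31746738  0.08216178] [ 0.98966185 -0.07491632 -0.01699785]
6.6167 [ 0.58204442 -0.31658936  0.08193377] [0.21017246 0.69839595 0.39403272] [ 0.79  0.59 -0.51  1.39  0.3   1.23  0.54] 106.5741475288614
0 25 [ 0.622 -0.301  0.083] [ 0.16  1.7  -0.05]
0 15 [ 0.612 -0.304  0.083] [ 0.13  1.3  -0.05]
0.1 15 [ 0.603 -0.309  0.083] [ 0.06  0.88 -0.05]
0.2 15 [ 0.593 -0.312  0.083] [ 0.04  0.46 -0.04]
0.3 15 [ 0.582 -0.315  0.083] [ 0.05  0.03 -0.04]
0.4 15 [ 0.572 -0.317  0.083] [ 0.11 -0.39 -0.04]
0.5 15 [ 0.561 -0.317  0.083] [ 0.21 -0.8  -0.04]
0.6 15 [ 0.551 -0.317  0.083] [ 0.35 -1.2  -0.04]
0.7 15 [ 0.54  -0.315  0.083] [ 0.53 -1.58 -0.04]
0.8 15 [ 0.53  -0.313  0.083] [ 0.75 -1.95 -0.04]
0.9 15 [ 0.52  -0.309  0.083] [ 1.   -2.29 -0.04]
1 15 [ 0.511 -0.304  0.083] [ 1.28 -2.6  -0.04]
1.1 15 [ 0.501 -0.299  0.083] [ 1.6  -2.89 -0.04]
```

View pics/wrist5.png

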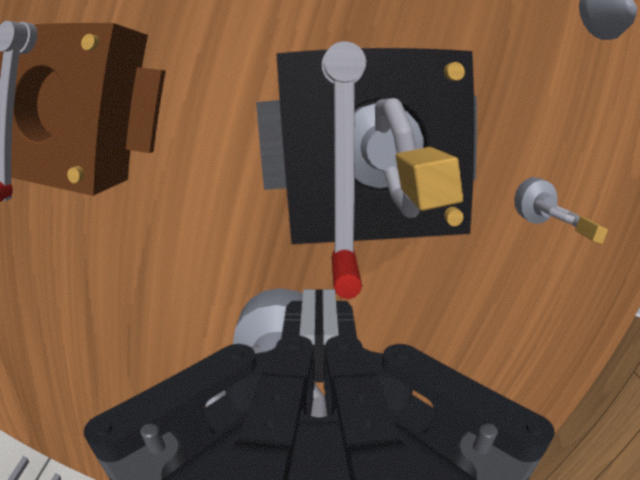

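```bash
python3 - <<'E'
from fr import *
W=env.camera_model("wrist")
for n,u,v,z in [("pegtop",347.5,287,.099),("pegbase",345,254,.063),("hub",344,61,.073),("stub",420,165,.153),("tipTCP",320,290,.082),("c",277,55,.05),("c",471,52,.05),("c",293,243,.05),("c",473,233,.05)]:
    p=onz(W,u,v,z,True);print(n,p.round(4),totool(p).round(2))
T=env.camera_model("top")
print("hub",onz(T,382.3,245,.073),"hub wrist4");
M=R.from_rotvec(W["orientation"])
st=env.state();print(proj(W,st["tcp_pos"],True))
E
```

```text
pegtop [ 0.5942 -0.3096  0.099 ] [ 0.13  0.54 -0.68]
pegbase [ 0.5946 -0.3074  0.063 ] [0.21 0.59 0.76]
hub [ 0.5627 -0.2096  0.073 ] [4.32 0.48 0.35]
stub [ 0.5897 -0.2416  0.153 ] [ 2.78  1.14 -2.85]
tipTCP [ 0.5848 -0.3235  0.082 ] [-0.3   0.03 -0.  ]
c [ 0.5277 -0.2133  0.05  ] [ 4.58 -0.9   1.28]
c [ 0.6297 -0.1755  0.05  ] [4.87 3.44 1.26]
c [ 0.5654 -0.3144  0.05  ] [ 0.27 -0.61  1.28]
c [ 0.6698 -0.2767  0.05  ] [0.53 3.82 1.27]
hub [ 0.56070617 -0.2096091   0.073     ] hub wrist4
(np.float64(318.7170383354649), np.float64(277.3492976088991))
```

```bash
python3 - <<'E'
from fr import *
s=env.state();S=env.camera_model("scene")
i=env.read_camera("scene")[:,:,::-1].copy();cv2.imwrite("pics/scene6.png",i)
print(proj(S,s["tcp_pos"]))
E
python3 cr.py pics/scene6.png 130 190 160 120 5 pics/c6.png
```

```text
(np.float64(197.39583784024376), np.float64(290.53549906601893))
```

View pics/c6.png

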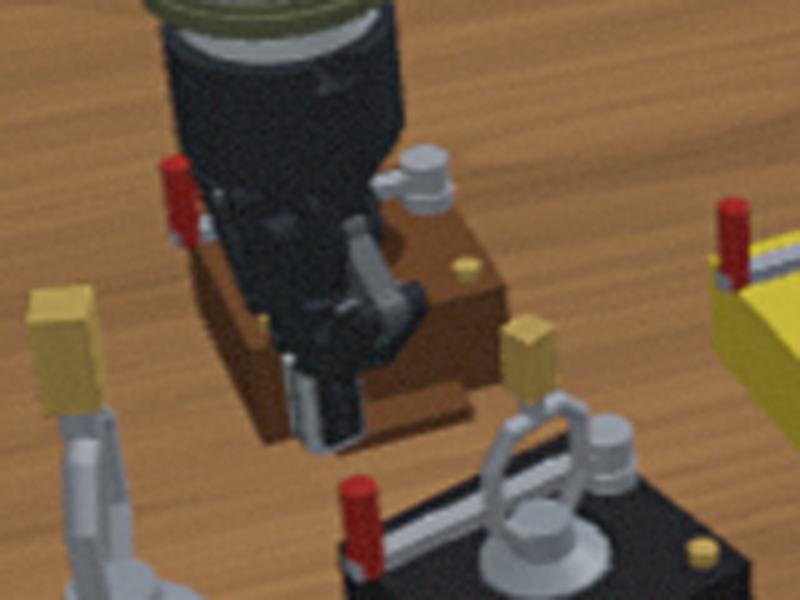

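```bash
python3 - <<'E'
from fr import *
s=env.state();S=env.camera_model("scene");M=R.from_rotvec(s["tcp_rot"]).as_matrix();print(s["tcp_pos"])
for dz in (0,-.01,-.02,-.025,-.03,-.035):
  print(dz,[tuple(np.round((np.array(proj(S,s["tcp_pos"]+M@np.array([a,b,dz])))-[130,190])*5)) for a,b in ((0,0),(.011,.008),(-.011,.008),(-.011,-.008),(.011,-.008))])
E
```

```text
[ 0.58274984 -0.31570317  0.08162887]
0 [(np.float64(340.0), np.float64(504.0)), (np.float64(378.0), np.float64(503.0)), (np.float64(324.0), np.float64(527.0)), (np.float64(302.0), np.float64(505.0)), (np.float64(356.0), np.float64(481.0))]
-0.01 [(np.float64(337.0), np.float64(482.0)), (np.float64(375.0), np.float64(482.0)), (np.float64(321.0), np.float64(505.0)), (np.float64(299.0), np.float64(483.0)), (np.float64(353.0), np.float64(460.0))]
-0.02 [(np.float64(334.0), np.float64(460.0)), (np.float64(373.0), np.float64(460.0)), (np.float64(318.0), np.float64(483.0)), (np.float64(296.0), np.float64(461.0)), (np.float64(350.0), np.float64(438.0))]
-0.025 [(np.float64(333.0), np.float64(449.0)), (np.float64(372.0), np.float64(449.0)), (np.float64(317.0), np.float64(472.0)), (np.float64(295.0), np.float64(450.0)), (np.float64(349.0), np.float64(427.0))]
-0.03 [(np.float64(332.0), np.float64(438.0)), (np.float64(370.0), np.float64(438.0)), (np.float64(315.0), np.float64(461.0)), (np.float64(293.0), np.float64(439.0)), (np.float64(348.0), np.float64(416.0))]
-0.035 [(np.float64(330.0), np.float64(427.0)), (np.float64(369.0), np.float64(427.0)), (np.float64(314.0), np.float64(450.0)), (np.float64(292.0), np.float64(428.0)), (np.float64(347.0), np.float64(405.0))]
```

```bash
sed -i 's/\.5612,-.2112/.5617,-.2105/; s/\.083\]/.045]/' push.py; python3 push.py
```

```text
6.6667 [ 0.58274984 -0.31570317  0.08162887] [-0.13300875 -0.05270322 -0.17568035] [ 0.79  0.6  -0.51  1.39  0.3   1.23  0.54] 106.63424780551439
0 25 [ 0.622 -0.3    0.045] [0.15 1.69 1.46]
0 15 [ 0.613 -0.303  0.045] [0.13 1.29 1.46]
0.1 15 [ 0.603 -0.308  0.045] [0.06 0.87 1.46]
0.2 15 [ 0.593 -0.312  0.045] [0.03 0.45 1.46]
0.3 15 [ 0.583 -0.314  0.045] [0.05 0.03 1.47]
0.4 15 [ 0.572 -0.316  0.045] [ 0.11 -0.39  1.47]
0.5 15 [ 0.562 -0.317  0.045] [ 0.21 -0.81  1.47]
0.6 15 [ 0.551 -0.316  0.045] [ 0.35 -1.21  1.47]
0.7 15 [ 0.541 -0.314  0.045] [ 0.53 -1.59  1.47]
0.8 15 [ 0.531 -0.312  0.045] [ 0.74 -1.95  1.47]
0.9 15 [ 0.521 -0.308  0.045] [ 1.   -2.29  1.47]
1 15 [ 0.511 -0.304  0.045] [ 1.28 -2.61  1.47]
1.1 15 [ 0.502 -0.298  0.045] [ 1.6  -2.89  1.47]
```

Call:
{"op": "arm_command", "data": {"moves": [[[0, 0.15, 0.9, 0, 0], [0, 0.15, 1.75, 0, 0], [0, 0.15, 1.75, 0.7, 0], [0, 0.15, 1.75, 1.4, 0], [0, 0.15, 1.75, 1.4, 0], [0, 0.15, 1.3, 1.4, 0], [0, 0.1, 0.9, 1.4, 0], [0, 0.08, 0.5, 1.4, 0], [0, 0.08, 0.1, 1.4, 0], [0, 0.08, 0.1, 1.4, 0]]]}}

```text
time: 7.5
tcp_pos: [0.5823, -0.3154, 0.0474]
tcp_rot: [-1.88, -2.516, 0.006]
ft_force: [-0.7, -1.6, -0.1]
gripper_width: -0.0003
```

```bash
python3 - <<'E'
from fr import *
s=env.state();print(s["time"],s["tcp_pos"],s["ft_force"])
cv2.imwrite("pics/wrist7.png",env.read_camera("wrist")[:,:,::-1])
E
python3 push.py
```

```text
7.5 [ 0.58234754 -0.31540419  0.04735855] [-0.72902578 -1.61948284 -0.06370628]
7.55 [ 0.58320915 -0.31481843  0.04735065] [0.49001476 0.3731471  0.43761894] [ 0.78  0.63 -0.51  1.43  0.32  1.17  0.52] 106.49718794313607
0 25 [ 0.622 -0.3    0.045] [0.13 1.66 0.09]
0 15 [ 0.613 -0.303  0.045] [0.1  1.26 0.09]
0.1 15 [ 0.603 -0.308  0.045] [0.03 0.84 0.09]
0.2 15 [ 0.593 -0.312  0.045] [0.   0.42 0.09]
0.3 15 [ 0.583 -0.314  0.045] [ 0.02 -0.    0.09]
0.4 15 [ 0.572 -0.316  0.045] [ 0.08 -0.42  0.1 ]
0.5 15 [ 0.562 -0.317  0.045] [ 0.18 -0.84  0.1 ]
0.6 15 [ 0.551 -0.316  0.045] [ 0.31 -1.24  0.1 ]
0.7 15 [ 0.541 -0.314  0.045] [ 0.49 -1.62  0.1 ]
0.8 15 [ 0.531 -0.312  0.045] [ 0.71 -1.99  0.1 ]
0.9 15 [ 0.521 -0.308  0.045] [ 0.96 -2.33  0.1 ]
1 15 [ 0.511 -0.304  0.045] [ 1.25 -2.64  0.1 ]
1.1 15 [ 0.502 -0.298  0.045] [ 1.56 -2.93  0.1 ]
```

View pics/wrist7.png

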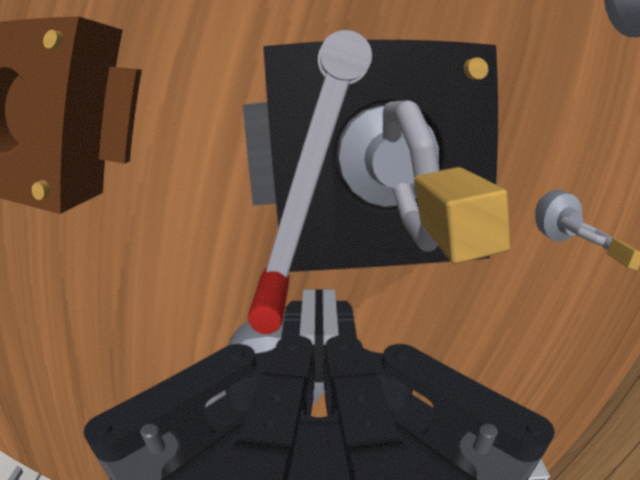

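Call:
{"op": "arm_command", "data": {"moves": [[[0, 0.1, -0.42, 0, 0], [0, 0.2, -0.84, 0, 0], [0, 0.33, -1.24, 0, 0], [0, 0.5, -1.62, 0, 0], [0, 0.72, -2, 0, 0], [0, 0.97, -2.33, 0, 0], [0, 1.25, -2.64, 0, 0], [0, 1.5, -2.85, 0, 0], [0, 1.5, -2.85, 0, 0]]]}}

```text
time: 8.3
tcp_pos: [0.5035, -0.2984, 0.0479]
tcp_rot: [-1.879, -2.517, 0.006]
ft_force: [0.9, 0.1, 0.4]
gripper_width: -0.0001
```

```bash
python3 - <<'E'
from fr import *
s=env.state();print(s["time"],s["tcp_pos"],s["ft_force"])
cv2.imwrite("pics/wrist8.png",env.read_camera("wrist")[:,:,::-1])
E
```

```text
8.3 [ 0.50354444 -0.29839263  0.04787977] [0.8850307  0.06325131 0.40859016]
```

View pics/wrist8.png

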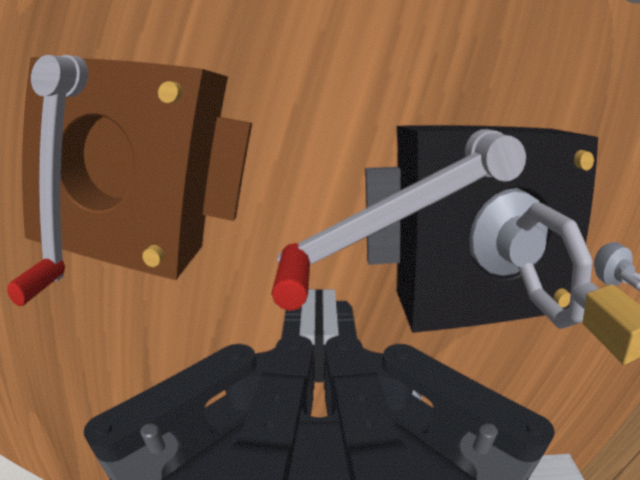

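Call:
{"op": "arm_command", "data": {"moves": [[[0, -0.3, 0.5, 0, 0], [0, -0.3, 0.5, -1.5, 0], [0, -0.3, 0.5, -3, 0], [0, -0.3, 0.5, -4.5, 0], [0, -0.3, 0.5, -6, 0], [0, -0.3, 0.5, -7, 1], [30, -0.3, 0.5, -7, 2], [40, -0.3, 0.5, -7, 3], [40, -0.3, 0.5, -7, 4], [40, -0.3, 0.5, -7, 5]]]}}

```text
time: 9.18
tcp_pos: [0.5193, -0.3022, 0.2232]
tcp_rot: [2.47, 1.938, -0.005]
ft_force: [0.9, -0.4, -0.8]
gripper_width: 0.04
```

Call:
{"op": "arm_command", "data": {"moves": [[[40, 0, 0, 0, 1], [40, 0, 0, 0, 2], [40, 0, 0, 0, 3], [40, 0, 0, 0, 4], [40, 0, 0, 0, 5], [40, 0, 0, 0, 6], [40, 0, 0, 0, 7], [40, 0, 0, 0, 7.7], [40, 0, 0, 0, 7.7], [40, 0, 0, 0, 7.7]]]}}

```text
time: 10.02
tcp_pos: [0.5197, -0.3021, 0.2233]
tcp_rot: [3.031, 0.818, -0.004]
ft_force: [-0.7, 0.0, 0.3]
gripper_width: 0.0397
```

```bash
python3 - <<'E'
from fr import *
s=env.state();print(s["time"],s["tcp_pos"],s["ft_force"],np.degrees(yaw()),s["gripper_width"])
W=env.camera_model("wrist")
cv2.imwrite("pics/wrist9.png",env.read_camera("wrist")[:,:,::-1])
print(totool([.596,-.246,.24]))
E
```

```text
10.0167 [ 0.51969371 -0.30211153  0.22325676] [-0.73793085  0.01800226  0.29050747] 30.202486518750874 0.039718609970383324
[ 3.76890002 -0.40113354 -0.68330439]
```

View pics/wrist9.png

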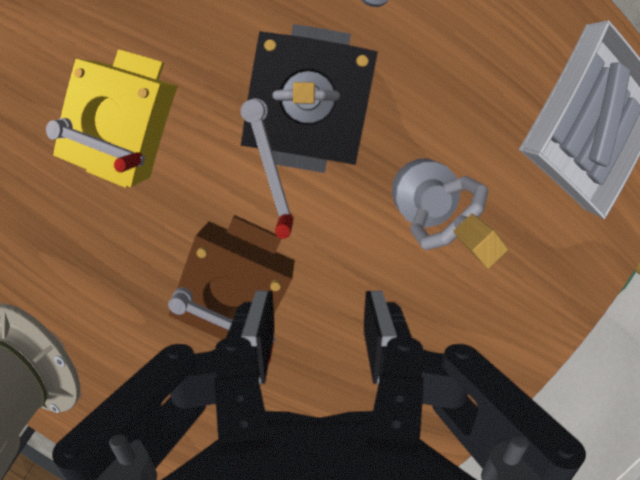

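```bash
python3 cr.py pics/wrist9.png 235 20 160 120 5 pics/c9.png; python3 - <<'E'
from fr import *
W=env.camera_model("wrist");i=cv2.imread("pics/wrist9.png")
x,y=280,75
m=cv2.inRange(cv2.cvtColor(i[y:y+35,x:x+45],cv2.COLOR_BGR2HSV),(15,120,100),(32,255,255))
c=max(cv2.findContours(m,0,2)[0],key=cv2.contourArea)+[x,y];r=cv2.minAreaRect(c);print(r)
p=onz(W,*r[0],.153,True);print("stub",p,totool(p))
h=onz(W,254.5,111,.073,True);g=onz(W,284,229,.099,True);d=(g-h)[:2];print(h,g,np.linalg.norm(d))
th=.36;dm=np.array([[np.cos(th),np.sin(th)],[-np.sin(th),np.cos(th)]])@d;print("q",np.arctan2(-dm[0],-dm[1]))
E
```

```text
((303.0, 92.5), (19.0, 20.0), 90.0)
stub [ 0.59603312 -0.24581574  0.153     ] [ 3.78405091 -0.41329869  2.79664942]
[ 0.56285738 -0.21291609  0.073     ] [ 0.49065193 -0.28501261  0.099     ] 0.1020369305634075
q 1.146153040848104
```

View pics/c9.png

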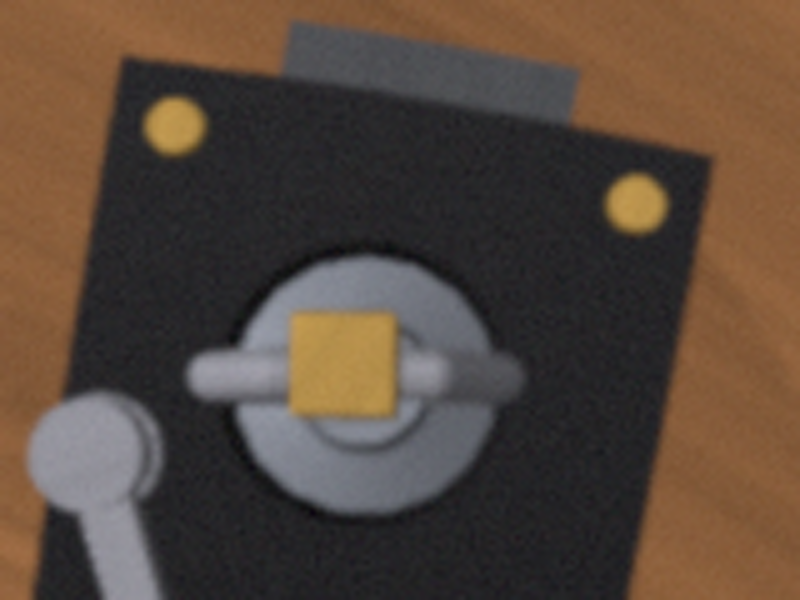

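Call:
{"op": "arm_command", "data": {"moves": [[[40, 1.5, -0.2, 0, 0], [40, 3, -0.35, 0, 0], [40, 3.78, -0.41, 0, 0], [40, 3.78, -0.41, 1.5, 0], [40, 3.78, -0.41, 3, 0], [40, 3.78, -0.41, 4, 0], [40, 3.78, -0.41, 4.6, 0], [40, 3.78, -0.41, 5, 0], [40, 3.78, -0.41, 5, 0], [40, 3.78, -0.41, 5, 0]]]}}

```text
time: 10.9
tcp_pos: [0.5962, -0.2462, 0.0984]
tcp_rot: [3.03, 0.819, -0.003]
ft_force: [-0.2, 0.4, 1.1]
gripper_width: 0.0399
```

```bash
python3 - <<'E'
from fr import *
s=env.state();print(s["time"],s["tcp_pos"],s["ft_force"],totool([.596,-.2458,.091]))
a=env.read_camera("scene")[:,:,::-1];b=env.read_camera("wrist")[:,:,::-1]
cv2.imwrite("pics/g1.png",np.hstack([cv2.resize(a[210:310,180:280],None,fx=4,fy=4,interpolation=2),cv2.resize(b[230:430,220:420],None,fx=2,fy=2)]))
E
```

```text
10.9 [ 0.59618831 -0.24620386  0.09837307] [-0.22032746  0.40492273  1.07417139] [ 0.00242144 -0.01831454  0.294883  ]
```

View pics/g1.png

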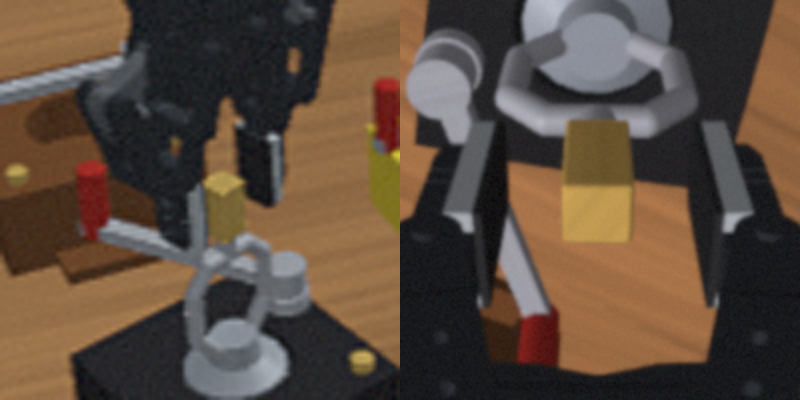

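Call:
{"op": "arm_command", "data": {"moves": [[[10, 0, 0, 0.05, 0], [10, 0, 0, 0.05, 0], [10, 0, 0, 0.05, 0], [10, 0, 0, 0.05, 0], [10, 0, 0, 0.05, 0], [10, 0, 0, 0.05, 0]]], "newtons": 70}}

```text
time: 11.5
tcp_pos: [0.5979, -0.2465, 0.1001]
tcp_rot: [3.027, 0.818, 0.003]
ft_force: [-0.7, 1.0, 6.3]
gripper_width: 0.0125
```

Call:
{"op": "arm_command", "data": {"moves": [[[10, 0, 0, -0.4, 0], [10, 0, 0, -0.8, 0], [10, 0, 0, -1.2, 0], [10, 0, 0, -1.6, 0], [10, 0, 0, -1.6, 0]]]}}

```text
time: 11.92
tcp_pos: [0.5991, -0.2467, 0.1433]
tcp_rot: [3.025, 0.818, 0.008]
ft_force: [1.7, -0.3, -5.4]
gripper_width: 0.0122
```

```bash
python3 - <<'E'
from fr import *
s=env.state();print(s["time"],s["tcp_pos"],s["ft_force"],s["gripper_width"])
a=env.read_camera("scene")[:,:,::-1];b=env.read_camera("wrist")[:,:,::-1]
cv2.imwrite("pics/g2.png",np.hstack([cv2.resize(a[190:310,180:280],None,fx=4,fy=4,interpolation=2),cv2.resize(b[210:450,220:420],None,fx=2,fy=2)]))
E
```

```text
11.9167 [ 0.59911803 -0.24667953  0.14325774] [ 1.69347558 -0.28204219 -5.39035416] 0.012198943309730505
```

View pics/g2.png

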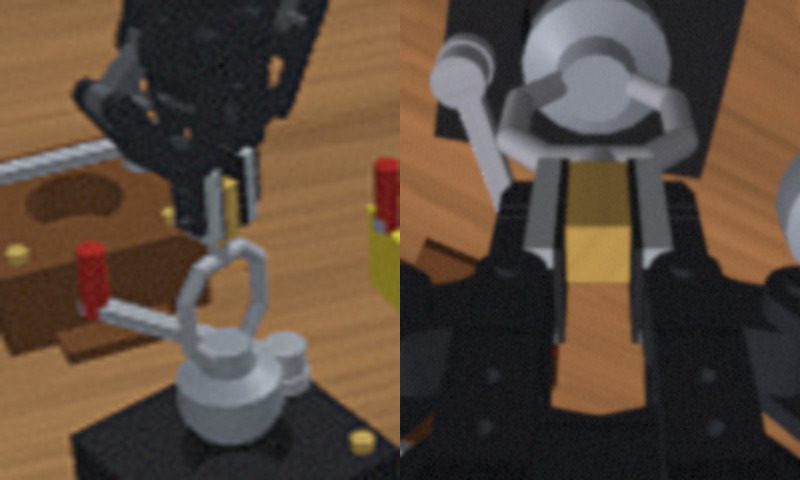

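Call:
{"op": "arm_command", "data": {"moves": [[[10, 0, 0, -0.8, 0], [10, 0, 0, -1.6, 0], [10, 0, 0, -2.4, 0], [10, 0.1, -0.5, -2.9, 0], [10, 0.3, -1.3, -2.9, 0], [10, 0.6, -2.4, -2.9, 0], [10, 0.9, -3.5, -2.9, 0], [10, 1.2, -4.6, -2.9, 0], [10, 1.5, -5.6, -2.9, 0], [10, 1.7, -6.4, -2.9, 0]]]}}

```text
time: 12.85
tcp_pos: [0.5527, -0.083, 0.2116]
tcp_rot: [3.027, 0.822, 0.003]
ft_force: [0.4, 0.6, -6.6]
gripper_width: 0.0124
```

```bash
python3 - <<'E'
from fr import *
s=env.state();print(s["time"],s["tcp_pos"],s["ft_force"],s["gripper_width"],totool([.480,.196,.215]),np.degrees(yaw()))
E
```

```text
12.85 [ 0.55269103 -0.08297314  0.21160088] [ 0.41372638  0.57645061 -6.63385703] 0.012432364436733175 [  3.13896299 -11.09521147  -0.19410278] 30.399812906334354
```

Call:
{"op": "arm_command", "data": {"moves": [[[10, 0.3, -1.2, -0.1, 0.2], [10, 0.6, -2.3, -0.2, 0.5], [10, 1, -3.5, -0.2, 0.8], [10, 1.3, -4.7, -0.2, 1.1], [10, 1.6, -5.9, -0.2, 1.4], [10, 2, -7.1, -0.2, 1.7], [10, 2.3, -8.2, -0.2, 2], [10, 2.6, -9.2, -0.2, 2.3], [10, 2.8, -10, -0.2, 2.4], [10, 2.8, -10, -0.2, 2.4]]]}}

```text
time: 13.68
tcp_pos: [0.4834, 0.1744, 0.2151]
tcp_rot: [3.107, 0.449, 0.003]
ft_force: [-0.2, 1.0, -5.5]
gripper_width: 0.0127
```

```bash
python3 - <<'E'
from fr import *
s=env.state();print(s["time"],s["tcp_pos"],s["ft_force"],s["gripper_width"],totool([.480,.196,.215]),np.degrees(yaw()))
for n in ("scene","top","wrist"): cv2.imwrite(f"pics/{n}10.png",env.read_camera(n)[:,:,::-1])
a=cv2.imread("pics/scene10.png");b=cv2.imread("pics/top10.png")
cv2.imwrite("pics/h1.png",np.hstack([cv2.resize(a[120:300,380:510],None,fx=3,fy=3,interpolation=2),cv2.resize(b[180:316,150:250],None,fx=3.97,fy=3.97,interpolation=2)[:540]]))
E
```

```text
13.6833 [0.48341883 0.17437923 0.2150832 ] [-0.24710859  1.0458062  -5.49327662] 0.012657570681429014 [ 0.11367725 -0.86817085  0.00129306] 16.445813917605253
```

View pics/h1.png

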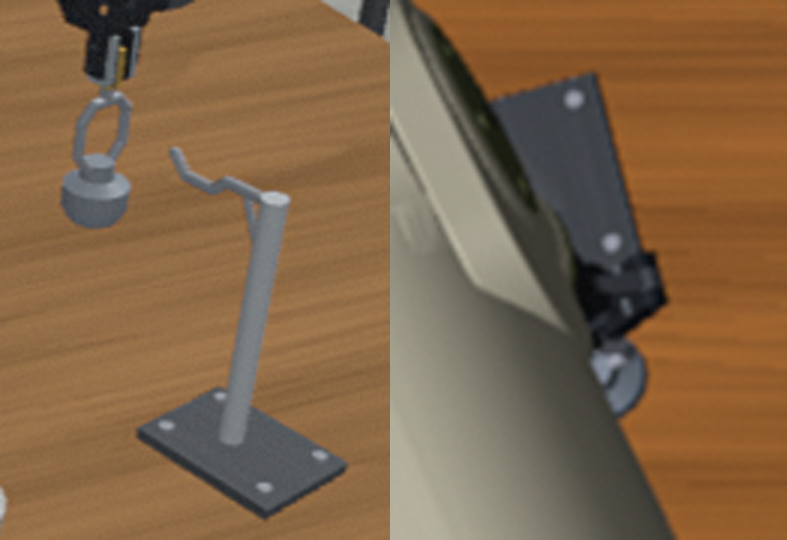

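View pics/wrist10.png

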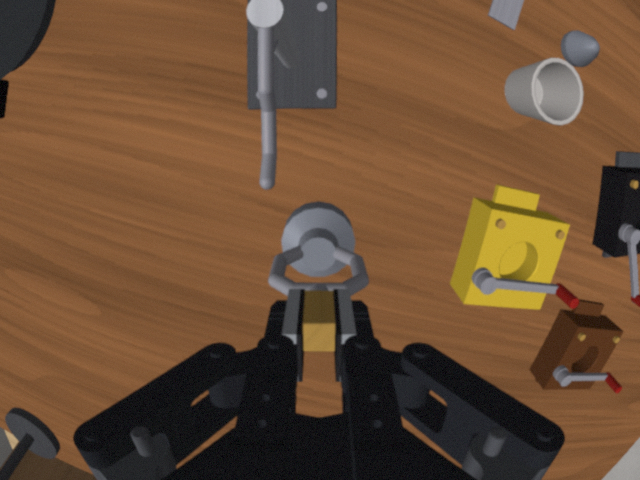

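```bash
python3 cr.py pics/scene10.png 390 125 60 80 7.5 pics/c10.png; python3 - <<'E'
from fr import *
s=env.state();W=env.camera_model("wrist");S=env.camera_model("scene")
M=R.from_rotvec(s["tcp_rot"]).as_matrix()
for n,u,v,z in [("post",265,11,.205),("tip",267,184,.206),("throat",265,110,.194)]:
    p=onz(W,u,v,z,True);print(n,p.round(4),(M.T@(p-s["tcp_pos"])*1000).round(1))
print("tip tri",tri([ray(W,267,184,True),ray(S,438.5,171)]), "post tri",tri([ray(W,265,11,True),ray(S,471.5,186.5)]))
t=s["tcp_pos"]
for dz in (-.078,-.033,.009,.017,.025): print(dz,[(np.round((np.array(proj(S,np.r_[t[:2],t[2]+dz]))-[390,125])*7.5,1)) ])
E
```

```text
post [0.6075 0.23   0.205 ] [134.  -26.2   9.8]
tip [0.5238 0.2059 0.206 ] [ 46.8 -26.2   8.7]
throat [0.5589 0.2178 0.194 ] [ 83.8 -28.   20.7]
tip tri (array([0.5238613 , 0.2076523 , 0.20121049]), [np.float64(0.0018162335391317037), np.float64(0.0018162335391317772)]) post tri (array([0.60837297, 0.23112096, 0.20335028]), [np.float64(0.0008347676241212641), np.float64(0.0008347676241211423)])
-0.078 [array([138.1, 509.6])]
-0.033 [array([154.5, 369.8])]
0.009 [array([170.4, 234.1])]
0.017 [array([173.5, 207.7])]
0.025 [array([176.7, 181. ])]
```

View pics/c10.png

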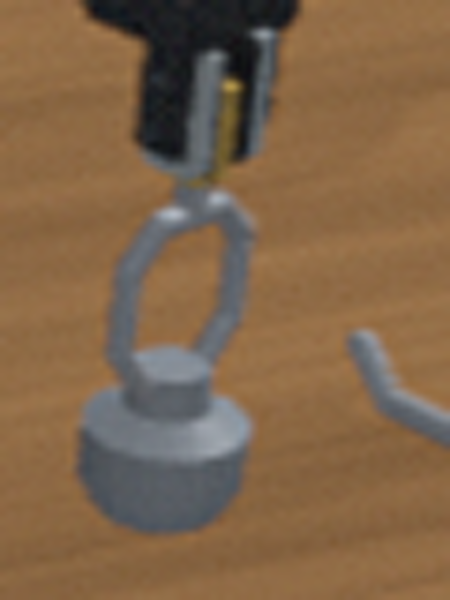

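```bash
python3 cr.py pics/wrist10.png 240 170 160 200 3 pics/c11.png; python3 - <<'E'
from fr import *
s=env.state();W=env.camera_model("wrist");S=env.camera_model("scene")
M=R.from_rotvec(s["tcp_rot"]).as_matrix()
p,r=tri([ray(W,318.5,250,True),ray(S,412.9,173.3)]);print(p,r,M.T@(p-s["tcp_pos"])*1000)
# pads tips
p,r=tri([ray(W,319.5,291,True),ray(S,417.5,147.5)]);print(p,r,M.T@(p-s["tcp_pos"])*1000)
print(s["joints"], s["time"])
E
```

```text
[0.48997158 0.16961688 0.18629679] [np.float64(0.0009374140634324134), np.float64(0.0009374140634323607)] [ 4.24026237 -0.78333291 28.52115417]
[0.49490627 0.17064224 0.24717286] [np.float64(0.0003996029512970283), np.float64(0.0003996029512969158)] [  9.3354256   -0.04777117 -32.34588793]
[ 0.14157953  0.18390485 -0.61562415  1.62658386  0.11417374  1.36557268
 -1.78008828] 13.8333
```

View pics/c11.png

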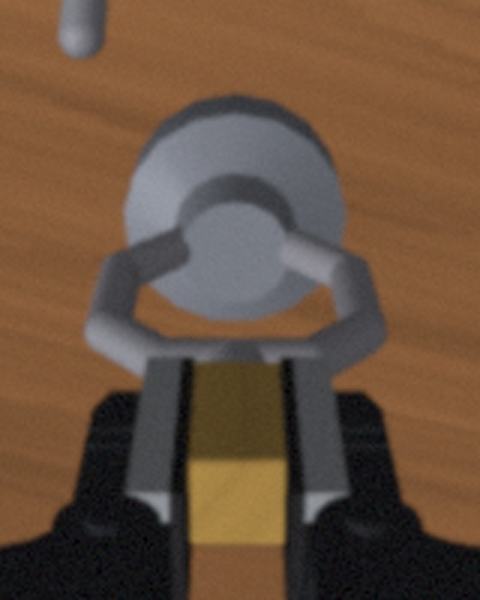

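Call:
{"op": "arm_command", "data": {"moves": [[[10, 0, -0.3, 0.1, 0], [10, 0, -0.6, 0.2, 0], [10, 0, -0.9, 0.4, 0], [10, 0, -1.03, 0.4, 0], [10, 0, -1.03, 0.4, 0], [10, 0, -1.03, 0.4, 0], [10, 0, -1.03, 0.4, 0]]]}}

```text
time: 14.42
tcp_pos: [0.4792, 0.1922, 0.2047]
tcp_rot: [3.105, 0.437, 0.003]
ft_force: [-0.4, 0.5, -5.3]
gripper_width: 0.0126
```

```bash
cat > look.py <<'E'
from fr import *
import sys
s=env.state();print(s["time"],s["tcp_pos"],s["ft_force"],np.degrees(yaw()),abs(s["joint_velocities"]).max())
W=env.camera_model("wrist");b=env.read_camera("wrist")[:,:,::-1];a=env.read_camera("scene")[:,:,::-1]
np.save("pics/last.npy",np.r_[s["tcp_pos"],s["tcp_rot"],W["origin"],W["orientation"]])
cv2.imwrite("pics/w%s.png"%sys.argv[1],b);cv2.imwrite("pics/s%s.png"%sys.argv[1],a)
cv2.imwrite("pics/h%s.png"%sys.argv[1],np.hstack([cv2.resize(a[110:270,390:510],None,fx=3.5,fy=3.5,interpolation=2),cv2.resize(b[0:400,180:440],None,fx=1.4,fy=1.4)]))
E
python3 look.py 12
```

```text
14.4167 [0.47920264 0.19221895 0.2047356 ] [-0.44239822  0.53706769 -5.27335882] 16.027069875884322 0.004480114115058637
```

View pics/h12.png

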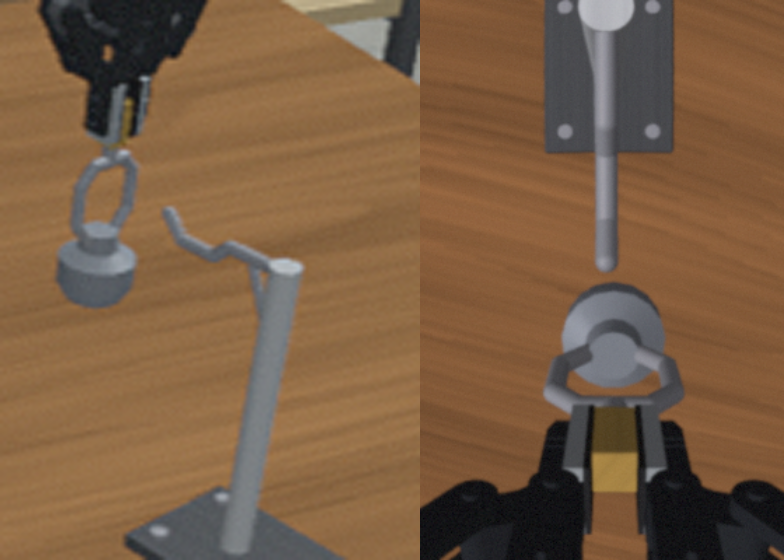

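```bash
cat > meas.py <<'E'
from fr import *
import sys
L=np.load("pics/last.npy");W=dict(env.camera_model("wrist"));W["origin"]=L[6:9];W["orientation"]=L[9:]
M=R.from_rotvec(L[3:6]).as_matrix();S=env.camera_model("scene")
def tl(p): return (M.T@(p-L[:3])*1000).round(1)
E
python3 - <<'E'
from meas import *
for n,u,v,z in [("post",180+606/1.4,12/1.4,.205),("tip",180+606/1.4,262/1.4,.206),("thr",180+605/1.4,180/1.4,.194)]:
    p=onz(W,u,v,z,True);print(n,p.round(4),tl(p))
p,r=tri([ray(W,180+613/1.4-300*0,352/1.4,True),ray(S,390+98/3.5,110+233/3.5)]);print(p,r,tl(p))
E
```

```text
post [0.6811 0.0732 0.205 ] [161.2 170.1   1. ]
tip [0.5791 0.037  0.206 ] [ 5.310e+01  1.768e+02 -1.000e-01]
thr [0.614  0.0422 0.194 ] [ 88.1 181.4  12. ]
[0.57034379 0.10404897 0.25591258] [np.float64(0.03032908209751815), np.float64(0.030329082097518077)] [ 63.3 110.2 -50.4]
```

```bash
python3 - <<'E'
from meas import *
k=lambda c,r:(180+(c-420)/1.4,r/1.4)
for n,c,r_,z in [("post",606,12,.205),("tip",606,263,.206),("thr",605,180,.194)]:
    p=onz(W,*k(c,r_),z,True);print(n,p.round(4),tl(p))
p,r=tri([ray(W,*k(613,353),True),ray(S,390+98/3.5,110+233/3.5)]);print("disc",p,r,tl(p))
p,r=tri([ray(W,*k(606,263),True),ray(S,390+168/3.5,110+210/3.5)]);print("tip",p,r,tl(p))
E
```

```text
post [0.605  0.2314 0.205 ] [ 1.318e+02 -3.000e+00 -1.000e-01]
tip [0.5234 0.2081 0.206 ] [46.9 -3.  -1.2]
thr [0.5496 0.216  0.194 ] [74.2 -3.5 10.8]
disc [0.47775146 0.1923449  0.16781636] [np.float64(5.022038831333704e-05), np.float64(5.0220388313234124e-05)] [-1.4 -0.7 36.9]
tip [0.52307269 0.20826132 0.20274954] [np.float64(0.00048477398791048077), np.float64(0.00048477398791058757)] [46.6 -3.3  2. ]
```

```bash
python3 - <<'E'
from meas import *
a=cv2.imread("pics/s12.png")
x0,y0,k=395,130,10
c=cv2.resize(a[y0:y0+75,x0:x0+70],None,fx=8,fy=8,interpolation=2)
for dz,col in ((5,(0,0,255)),(9,(0,255,0)),(13,(255,0,0))):
    for off in (0,42,87):   # eye underside, opening bottom, base
        z=L[2]+dz/1000-off/1000
        P=L[:3]+M@np.array([0,-.0005,0]);u,v=proj(S,[P[0],P[1],z])
        cv2.drawMarker(c,(int((u-x0+.5)*8),int((v-y0+.5)*8)),col,cv2.MARKER_CROSS,14,1)
# eye circle markers
cv2.imwrite("pics/c12.png",c)
E
```

```text
(no output)
```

View pics/c12.png

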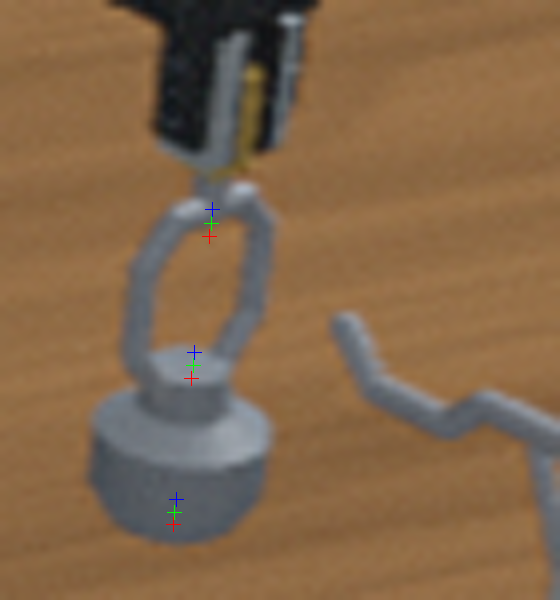

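Call:
{"op": "arm_command", "data": {"moves": [[[10, 0, -0.1, -0.08, 0], [10, 0.35, -0.1, -0.08, 0], [10, 0.7, -0.1, -0.08, 0], [10, 1.05, -0.1, -0.08, 0], [10, 1.4, -0.1, -0.08, 0], [10, 1.75, -0.1, -0.08, 0], [10, 2.1, -0.1, -0.08, 0], [10, 2.45, -0.1, -0.08, 0], [10, 2.8, -0.1, -0.08, 0], [10, 2.84, -0.1, -0.08, 0]]]}}

```text
time: 15.35
tcp_pos: [0.5483, 0.2143, 0.2065]
tcp_rot: [3.106, 0.436, 0.004]
ft_force: [-0.8, -1.4, -6.9]
gripper_width: 0.0126
```

Call:
{"op": "arm_command", "data": {"moves": [[[10, 0, 0, 0, 0], [10, 0, 0, 0, 0], [10, 0, 0, 0, 0]]]}}

```text
time: 15.6
tcp_pos: [0.548, 0.2143, 0.2064]
tcp_rot: [3.106, 0.436, 0.003]
ft_force: [0.7, -0.0, -5.5]
gripper_width: 0.0125
```

```bash
python3 look.py 13; python3 cr.py pics/s13.png 410 120 100 75 8 pics/c13.png
```

```text
15.6 [0.54802462 0.21428566 0.20642163] [ 0.67590334 -0.04861966 -5.53934736] 15.985469255039652 0.007627865159277046
```

View pics/c13.png

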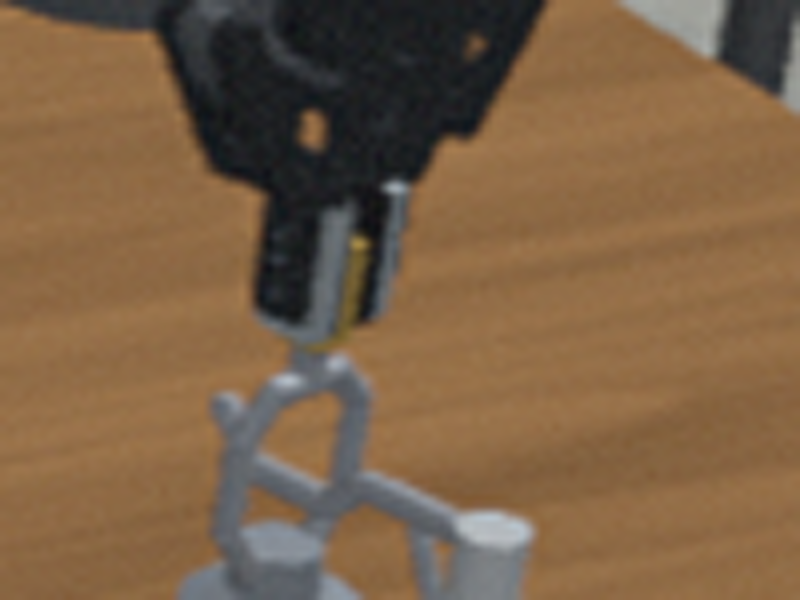

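View pics/h13.png

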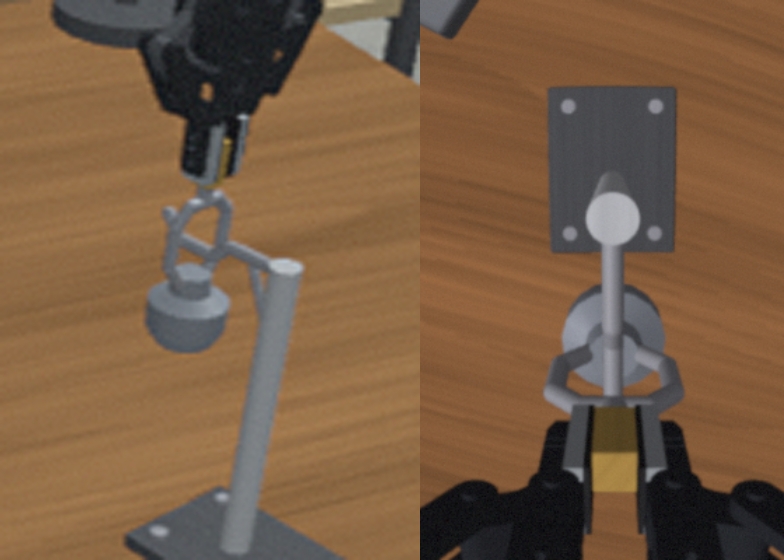

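Call:
{"op": "arm_command", "data": {"moves": [[[10, 0, 0, 0.15, 0], [10, 0, 0, 0.3, 0], [10, 0, 0, 0.45, 0], [10, 0, 0, 0.6, 0], [10, 0, 0, 0.7, 0], [10, 0, 0, 0.75, 0], [10, 0, 0, 0.75, 0], [10, 0, 0, 0.75, 0]]]}}

```text
time: 16.37
tcp_pos: [0.5481, 0.2142, 0.1878]
tcp_rot: [3.106, 0.436, 0.004]
ft_force: [0.5, -0.4, -5.5]
gripper_width: 0.0123
```

Call:
{"op": "arm_command", "data": {"moves": [[[10, 0, 0, 0.05, 0], [10, 0, 0, 0.1, 0], [10, 0, 0, 0.1, 0], [10, 0, 0, 0.1, 0]]]}}

```text
time: 16.7
tcp_pos: [0.5481, 0.2141, 0.1853]
tcp_rot: [3.106, 0.436, 0.003]
ft_force: [-0.7, -0.6, -6.4]
gripper_width: 0.0125
```

Call:
{"op": "arm_command", "data": {"moves": [[[10, 0, 0, 0.06, 0], [10, 0, 0, 0.12, 0], [10, 0, 0, 0.12, 0], [10, 0, 0, 0.12, 0]]]}}

```text
time: 17.03
tcp_pos: [0.5485, 0.2143, 0.1843]
tcp_rot: [3.106, 0.436, 0.007]
ft_force: [-3.1, -1.6, 6.6]
gripper_width: 0.0122
```

```bash
python3 look.py 14; python3 cr.py pics/s14.png 410 120 100 75 8 pics/c14.png
```

```text
17.0333 [0.54852382 0.21434512 0.1843076 ] [-3.08784851 -1.5530102   6.64501836] 15.975102306837735 0.0014241465106781394
```

View pics/c14.png

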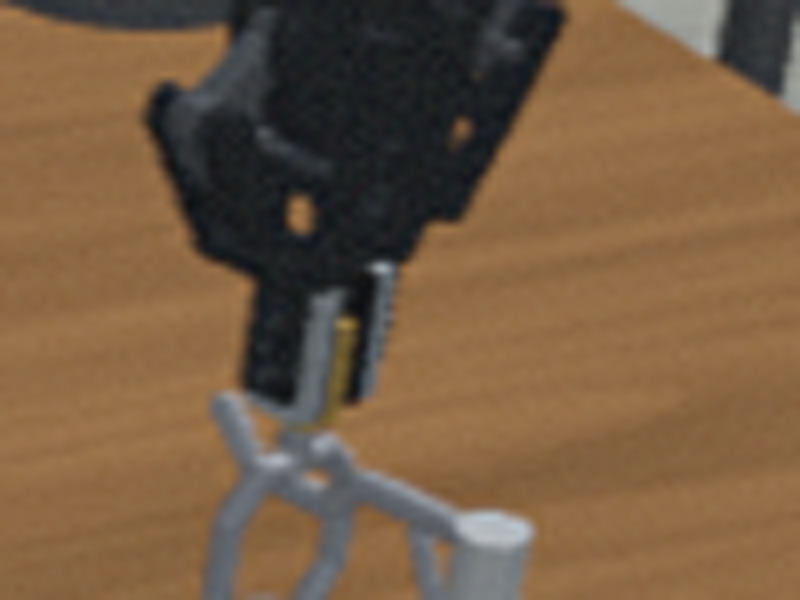

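Call:
{"op": "arm_command", "data": {"moves": [[[10, 0, 0, -0.03, 0], [10, 0, 0, -0.03, 0], [16, 0, 0, -0.03, 0], [20, 0, 0, -0.03, 0], [25, 0, 0, -0.03, 0], [30, 0, 0, -0.03, 0], [36, 0, 0, -0.03, 0], [36, 0, 0, -0.03, 0]]], "newtons": 20}}

```text
time: 17.8
tcp_pos: [0.5486, 0.2144, 0.1852]
tcp_rot: [3.106, 0.436, 0.007]
ft_force: [0.8, 0.8, -0.4]
gripper_width: 0.036
```

```bash
python3 look.py 15; python3 cr.py pics/s15.png 410 120 100 75 8 pics/c15.png
```

```text
17.8 [0.54858725 0.2144247  0.1851733 ] [ 0.81453004  0.75836894 -0.44868641] 15.978380594769652 0.00214446300926976
```

View pics/h15.png

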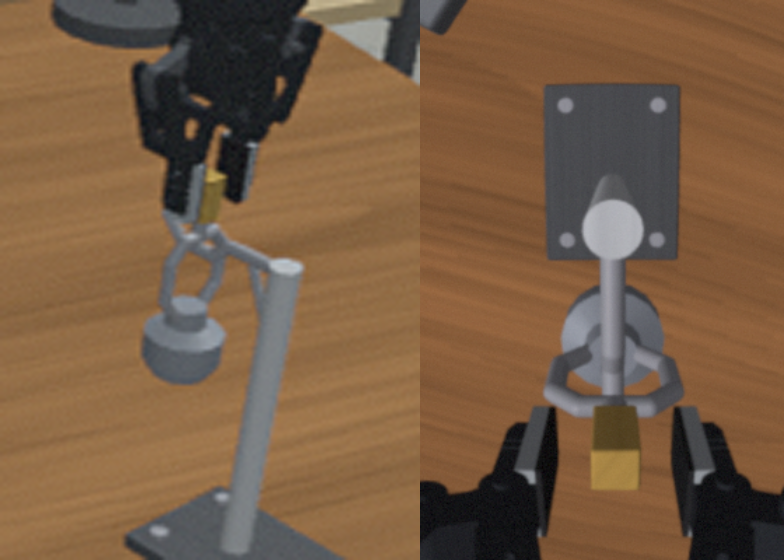

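Released; it hangs. Now straight up and clear.

Call:
{"op": "arm_command", "data": {"moves": [[[40, 0, 0, -0.4, 0], [40, 0, 0, -1, 0], [40, 0, 0, -2, 0], [40, 0, 0, -3, 0], [40, 0, 0, -3.6, 0], [40, -1, 0, -3.6, 0], [40, -1.8, 0, -3.6, 0], [40, -1.8, 0, -3.6, 0], [40, -1.8, 0, -3.6, 0], [40, -1.8, 0, -3.6, 0]]]}}

```text
time: 18.73
tcp_pos: [0.5053, 0.2023, 0.2756]
tcp_rot: [3.106, 0.435, 0.009]
ft_force: [0.5, 0.6, -0.2]
gripper_width: 0.04
```

Call:
{"op": "arm_command", "data": {"moves": [[[40, 0, 0, 0, 0], [40, 0, 0, 0, 0], [40, 0, 0, 0, 0], [40, 0, 0, 0, 0], [40, 0, 0, 0, 0], [40, 0, 0, 0, 0], [40, 0, 0, 0, 0], [40, 0, 0, 0, 0], [40, 0, 0, 0, 0], [40, 0, 0, 0, 0]]]}}

```text
time: 19.57
tcp_pos: [0.5053, 0.2023, 0.2756]
tcp_rot: [3.106, 0.435, 0.009]
ft_force: [1.3, -0.1, 1.1]
gripper_width: 0.0401
```

```bash
python3 look.py 16; python3 - <<'E'
from meas import *
import time
a1=cv2.imread("pics/s16.png")
for _ in range(4): a2=env.read_camera("scene")[:,:,::-1]
d=cv2.absdiff(a1,a2).max(2);print("moving px",(d[150:300,400:520]>60).sum())
i0=cv2.imread("pics/scene0.png");cv2.imwrite("pics/t16.png",env.read_camera("top")[:,:,::-1])
d=cv2.absdiff(i0,a2).max(2);
for n,(x,y,w,h) in {"cruc":(340,270,50,60),"sa":(335,320,40,40),"sb":(420,300,40,40)}.items(): print(n,(d[y:y+h,x:x+w]>40).sum())
E
python3 - <<'E'
import cv2,numpy as np
a=cv2.imread("pics/s16.png");cv2.imwrite("pics/f16.png",np.hstack([cv2.resize(a[140:290,400:500],None,fx=4,fy=4,interpolation=2),cv2.resize(a[210:360,180:280],None,fx=4,fy=4,interpolation=2)]))
E
```

```text
19.5667 [0.5052863  0.20226236 0.27563234] [ 1.30594253 -0.13762224  1.0733654 ] 15.950622801789335 0.0024405480307281456
moving px 0
cruc 0
sa 0
sb 0
```

View pics/f16.png

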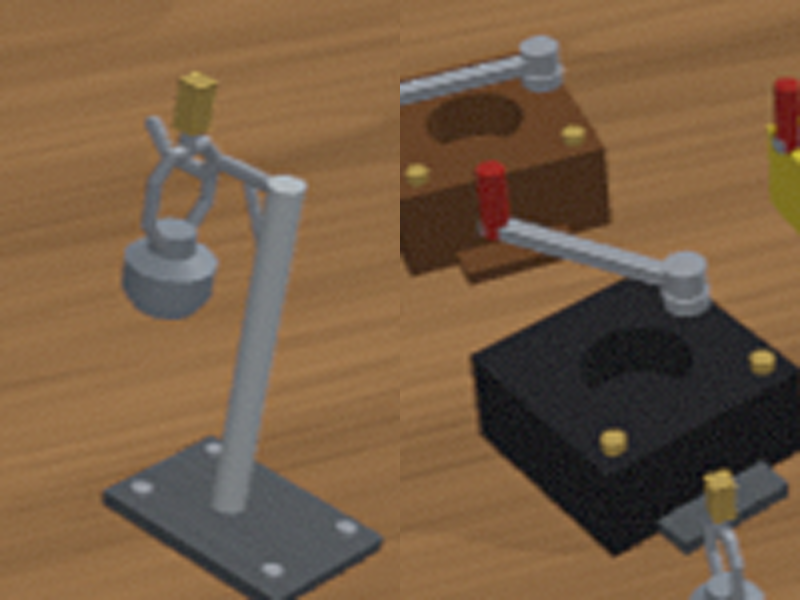

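View pics/w16.png

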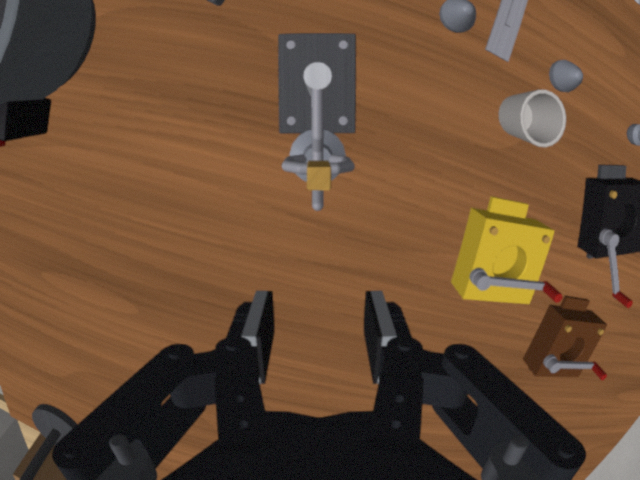

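```bash
python3 - <<'E'
from meas import *
p,r=tri([ray(W,318.5,176,True),ray(S,400+197/4,140+78/4)]);print("stub top",p,r)
post=onz(W,317.5,75,.205,True);tip=onz(W,318,206,.206,True);x=(post-tip)[:2]/np.linalg.norm((post-tip)[:2])
t=post[:2]-.062*x;d=p[:2]-t;print(post,tip,"along/across",d@x,-d[0]*x[1]+d[1]*x[0])
env.job_done()
E
```

```text
stub top [0.54855025 0.21444686 0.23707569] [np.float64(0.0004884002209988083), np.float64(0.000488400220998739)]
[0.60745235 0.23206285 0.205     ] [0.52361925 0.20773824 0.206     ] along/across 0.0005221427600652084 -0.0005044294764969378
the job is handed in; nothing more can be done
```

I swung the keeper aside, lifted the weight out of the graphite mould, hung it by its eye on the stand's hook, let go and handed the job in at about 20 s. No verdict was given.

**Last checks**
- **Weight:** the stub is about 0.5 mm along and 0.5 mm across from the throat's middle. Its top is at 0.237 m; 0.238 m is expected when the eye sits in the throat. Scene pictures over about 0.2 s showed no change, so it hangs still.
- **Keeper:** I measured it at about 1.15 rad after the push, and it is still well open in the last picture.
- **Crucible and sinkers:** the scene picture shows no change in them from the start.
- **Gripper:** it is open and clear of everything.

**What disagreed**
- The fingertips are about 33 mm higher than the reported TCP. Because of this my first two pushes passed over the peg without touching it. I measured the offset in two cameras and corrected for it.
- My estimates of the eye's height relative to the TCP ranged from 5 to 13.5 mm. I therefore lowered the weight onto the hook by watching the force; it briefly pressed down with about 12 N before I eased off and let go.

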